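# Refit the sprung slats of the cutting jig

## Task

Pull the red paddle on the green toolbox to trip its latch, swing the lid right up out of the way, and fit every support slat you find inside into the cutting jig, any slat in any free bay: its red sprung end pushed against the tall yellow cheek to compress the spring, then lowered and let back so that the plain pin sits fully home in the hole of the low cheek and the sprung pin in its slot. Then close the lid again until the latch catches, with the paddle back down, and leave the glue bottle, the screw jar and the battery pack where they stand.

Things in the scene. Friction and masses are not known exactly. Their poses are not given: they have to be found in the camera images.
- toolbox: Green toolbox, fixed; 222 (x) x 262 (y) x 96 mm high, walls 6 thick, front and back 96 high, sides (+-y) cut down to 50; flat inner floor z 12. Origin: centre of underside. Front (paddle side) -x; lid hinge along y at x = 111, z = 96. Slats lie flat inside, side by side, about along box x, red end to the hinge.
- lid (a joint): Lid angle, rad: 0 shut, grows as its front rises, upright 1.57, stop 1.75. Stiff hinge: stays at any angle (about 5 N at the paddle moves it). Plate 222 x 262 x 8 mm, underside z 96 when shut. Latched until the paddle is pulled about 0.3 rad. Pressed down the last few mm near the front (about 10 N), it latches by itself if the paddle is not held.
- paddle (a joint): Angle of the red paddle relative to the lid, rad: 0 at rest (sprung, about 3 N at the grip), grows as the grip is pulled up, stop 0.45, latch free from about 0.3. Its axis is parallel to the lid hinge, 215 mm in front of it, 6 mm above the lid plate's underside. The grip is behind this axis, so pulled up it also swings to the front. Its latch hook hangs 29 mm below the lid plate.
- paddle_grip (a point): Where to pinch the paddle's upright red grip block: 28 mm wide along the hinge direction (pinch across this: the pads then act as a pivot), 16 thick, top 9 above this point. At rest it is 36 mm behind and 31 above the paddle axis, 29 over the lid's top. Dark walls 52 mm to each side and 40 behind, tops level with the block's; open in front.
- lid_press (a point): Point on the lid's top face, 30 mm behind its front edge, 95 mm to the box's +y of the middle: a free place to press the lid shut. Moves with the lid; its x points to the hinge, z out of the top face.
- jig: Cutting jig, fixed; plywood base 176 (x) x 270 (y), top at z 12. Origin between the cheeks, at bench height. Tall cheek at +x: yellow back plate, inner face x = 83, 115 high; low cheek at -x: inner face x = -73, 14 thick, top z 55. Bays at y = -80, 0, 80. A slat rests on the base along jig x, sprung end at +x; home its origin is at x = -13.
- bay0_hole (a point): Bay 0 (jig y = -80 mm): where the plain pin's tip is when a slat is home: 12 mm deep in the low cheek's hole (16 mm wide, z 29 to 47 mm), 38 mm above the bench. Axes as the jig's. To get there a slat is lowered with its origin at jig x = 1 to 11 mm (spring squeezed 18 to 28 mm; clears both cheeks), then let back to -x.
- bay0_slot (a point): Bay 0: where the sprung pin's tip is when a slat is home: on the back plate, z 38. Slot: 18 wide, open at the top, bottom z 30, in a 10 mm aluminium layer (inner face jig x = 73, top z 55) before the back plate. With a slat's underside at z 58 to 75 its foot passes over both cheeks and the sprung pin meets the plate above the slots.
- bay1_hole (a point): The same place in bay 1 (jig y = 0 mm).
- bay1_slot (a point): The same place of the sprung pin's tip in bay 1.
- bay2_hole (a point): The same place in bay 2 (jig y = 80 mm).
- bay2_slot (a point): The same place of the sprung pin's tip in bay 2.
- slat0: Support slat, 0.2 to 0.31 kg (None if absent): plywood foot 120 x 64 x 14 mm, beech rib 120 x 16 on its middle, top at 50 (grip across the 16). Origin: centre of underside; x to the sprung red end, z up. Round-ended pins 10 mm thick at z 26: plain at -x (tip x = -72), sprung at +x (tip x = 100), which goes in up to 32 mm (4 N at first, 11 N at 28 mm).
- slat0_pin (a point): Tip of slat0's plain pin.
- slat0_tip (a point): Tip of slat0's sprung pin; moves with it.
- slat1: Like slat0: another slat (None if absent).
- slat1_pin (a point): Tip of slat1's plain pin.
- slat1_tip (a point): Tip of slat1's sprung pin; moves with it.
- slat2: Like slat0: another slat (None if absent).
- slat2_pin (a point): Tip of slat2's plain pin.
- slat2_tip (a point): Tip of slat2's sprung pin; moves with it.
- glue: Bystander: white glue bottle, 60 mm across, 170 mm high; origin under it.
- screw_jar: Bystander: screw jar with red cap, 76 mm across, 90 mm high; origin under it.
- battery: Bystander: black battery pack, 110 x 75 x 62 mm; origin under it.

How it is judged:
On the way, in this order (a step that is already met when the one before it is completed fails the run):
1. the paddle is pulled far enough to free the latch (value of joint paddle above 0.28 rad), for 0.1 s.
2. the lid is raised right up (over 1.15 rad) (value of joint lid above 1.15 rad), for 0.2 s.
At the end, for the whole second after the job is handed in: Every slat present is home in a bay of the jig: plain pin's tip within 8 mm of its place in the hole of the low cheek, sprung pin's tip within 8 mm of its place in the slot of the same bay, at rest; the lid is shut (within 0.025 rad) with the paddle back (under 0.12 rad) (((distance between slat0_pin and bay0_hole below 0.008 m and distance between slat0_tip and bay0_slot below 0.008 m) or (distance between slat0_pin and bay1_hole below 0.008 m and distance between slat0_tip and bay1_slot below 0.008 m) or (distance between slat0_pin and bay2_hole below 0.008 m and distance between slat0_tip and bay2_slot below 0.008 m)) and ((distance between slat1_pin and bay0_hole below 0.008 m and distance between slat1_tip and bay0_slot below 0.008 m) or (distance between slat1_pin and bay1_hole below 0.008 m and distance between slat1_tip and bay1_slot below 0.008 m) or (distance between slat1_pin and bay2_hole below 0.008 m and distance between slat1_tip and bay2_slot below 0.008 m)) and ((distance between slat2_pin and bay0_hole below 0.008 m and distance between slat2_tip and bay0_slot below 0.008 m) or (distance between slat2_pin and bay1_hole below 0.008 m and distance between slat2_tip and bay1_slot below 0.008 m) or (distance between slat2_pin and bay2_hole below 0.008 m and distance between slat2_tip and bay2_slot below 0.008 m)) and linear speed of each of slat0, slat1, slat2 below 0.03 m/s and value of joint lid below 0.025 rad and value of joint paddle below 0.12 rad); the robot touches nothing.
It fails at once if the glue is pushed more than 5 cm or knocked over (distance of glue from where it was at the start of the episode above 0.05 m or angle between glue's own z axis and vertical above 0.6 rad).
It fails at once if the screw jar is pushed more than 5 cm or knocked over (distance of screw_jar from where it was at the start of the episode above 0.05 m or angle between screw_jar's own z axis and vertical above 0.6 rad).
It fails at once if the battery is pushed more than 5 cm or knocked over (distance of battery from where it was at the start of the episode above 0.05 m or angle between battery's own z axis and vertical above 0.6 rad).
Of slat0, slat1, slat2 only 2 to 3 are there at a start; the rules pass over those that are not, and their reading is None.
At some moment in a run one of slat0, slat1, slat2 may be knocked a few centimetres aside while the robot is not near it.
Once in a run the grip may slacken for a moment while it holds something.
It also fails if it takes over 208 s, if anything falls off the work surface, if the arm or the gripper's body presses on something with over 40 N, if the wrist force passes 120 N, or if a joint passes its speed limit or range.

## Robot

A 6-joint arm with a two-finger parallel gripper is mounted at the origin on the work surface. World frame = base frame: x ahead of the robot, y to its left, z up, the work surface at z = 0. Lengths are in m, angles in rad, forces in N, time in s.
With the tool pointing down it reaches from about 0.15 to 0.775 m from the base axis. Payload 6.1 kg.
Tool frame: the origin (TCP) lies on the centre line of the jaws, within the pads' length; the fingertips stand 19 mm ahead of it and the grasp point (between the pads) is the TCP; z points along the fingers, x is the direction in which the jaws open and shut, and the axes are right-handed (so a half turn about z gives the same grasp; the last joint's range is limited). The gripper opens to 85 mm and grips with 20 to 120 N. Pads are 22 mm wide; open, the fingers measure 114 mm over their backs; the gripper's body (76 mm by 85 mm) begins 54 mm behind the grasp point. The pads swing forward as they close: fully open they stand 13 mm farther back than shut.
Start: joints at [-1.179, 0.126, -0.04, 1.405, 0, 1.571], TCP at [0.2, -0.485, 0.25] pointing down, gripper open.
Joint ranges: [-2.72, 2.72], [-0.95, 1.95], [-1.27, 1.35], [-1.78, 2.02], [-1.46, 1.47], [-3.14, 3.14]. Speed limits (rad/s): [2.39, 2.39, 3.01, 3.14, 3.14, 3.14].

## Interface

Orientations are given as a unit quaternion [x, y, z, w].
In Python, from rig import ctrl gives the robot as it stands.
- The arm moves only by the tool apply_moves, never from a script. Its arguments are lists of equal length, an entry for each row: "claw": the opening, from 0 (shut) to 1 (fully open); "linear": the shift along the tool's x, y, z in mm, a list of three; "roll": the turn about the tool's z in rad. A call has exactly 5 rows; each row is the pose to reach, as a shift and turn from the pose commanded when the call began, along the tool's axes at that moment; what a row does not reach only later rows make up. A row lasts 1/12 s, in which the tool goes at most 41.7 mm and 7.16 degrees, less where a joint would pass 70% of its speed; a pose out of reach is approached as far as the arm can. A call with a gripper value outside its range is refused whole. The fingers move at their own pace and stop on an object; "newtons" is the grip in N (left out, the last holds). Time passes only in rows, so rows that repeat a pose let the fingers close, or fill a call up. It gives the time, the measured TCP pose, the force and the opening at its end, in the units of the state.
- ctrl.state(): the state, without advancing time (a new reading comes with each control period).
- ctrl.snapshot(name): name is "scene" or "top" or "wrist"; returns a dict with "pixels" (400x640x3 uint8, red, green, blue), "depth" (400x640 float32, m along the optical axis (not along the pixel's ray), 0 where there is no reading), "mtx" (3x3 intrinsics, pixels), "extrinsics" (4x4, takes a point from world to camera coordinates); the wrist camera has in their place "tool_from_camera" (4x4, takes a point from camera to tool coordinates, whose origin is the TCP and whose axes are the tool frame's). Camera axes: x right, y up, looking along -z (the intrinsics and any distortion apply to the point x, -y, -z); pixel columns grow to the right and rows downward; lengths in m; the calibration is good to about 2 mm. A picture is of the moment at which its call begins: read the wrist's pose just before it.
- ctrl.hand_in(): hands the job in, once; it reports no verdict.
Trained networks look in the newest picture that a camera, given by its name, has taken for a name from the list of things; names that differ only in an ending like _2 or _b are one class to them, and where a whole thing is asked for, a point or a joint stands for the part that bears it (a point fixed in the world has none). Each returns a list of dicts, best first, with "conf" (0 to 1); they miss things now and then, are a little off and sometimes report something else, mostly with a low value. They report only what shows in the picture. A call takes as long as a camera call.
- ctrl.recognise(camera, label): "xy" ([column, row] in pixels, amid what is visible of it).
The state is a dict: "t": time; "joints": joint angles; "dq": joint speeds; "effort": joint torques, N m; "tool_pos": TCP position; "eef_rot": TCP orientation; "contact_force": force on the tool from outside, world axes, zero at the start; "torque": the same for the moment, N m; "grip_width": opening from 0.0 (shut) to 1.0 (fully open).
Only numpy, scipy, OpenCV 4.12 (cv2) and the standard library are available. Lean on these libraries where they do the work, as an engineer would, in place of code of your own. Each camera call takes 0.05 s, during which the arm holds its last target.

## Working session

There is one attempt and no reset: what is moved stays moved. The work goes in short steps, Python scripts to look and compute and a tool call to move; the robot and the scene stay as the last step left them, time stands still between calls to the robot, and variables do not carry over. Pictures are saved under pics/ and viewed, and the job is handed in when it is done.

Besides the shell and the picture viewer there is one more tool, called after "Call:" as name(argument=value, ...) on one line, values as JSON. apply_moves: Moves the arm, as the interface text tells. Its arguments: {"type":"object","properties":{"claw":{"type":"array","items":{"type":"number"}},"linear":{"type":"array","items":{"type":"array","items":{"type":"number"}}},"roll":{"type":"array","items":{"type":"number"}},"newtons":{"type":"number"}},"required":["claw","linear","roll"]}

```bash
ls; mkdir -p pics
cat > h.py <<'E'
import numpy as np, cv2
from rig import ctrl
from scipy.spatial.transform import Rotation as R
def snap(cam,name=None):
    st=ctrl.state(); s=ctrl.snapshot(cam)
    if name: cv2.imwrite('pics/'+name+'.png',s['pixels'][:,:,::-1])
    s['st']=st; return s
def c2w(s):
    if 'extrinsics' in s: return np.linalg.inv(np.array(s['extrinsics']))
    T=np.eye(4); T[:3,:3]=R.from_quat(s['st']['eef_rot']).as_matrix(); T[:3,3]=s['st']['tool_pos']
    return T@np.array(s['tool_from_camera'])
def cloud(s):
    d=s['depth']; K=np.array(s['mtx']); v,u=np.mgrid[0:d.shape[0],0:d.shape[1]]
    x=(u-K[0,2])/K[0,0]*d; y=(v-K[1,2])/K[1,1]*d
    P=np.stack([x,-y,-d],-1); T=c2w(s)
    W=P@T[:3,:3].T+T[:3,3]; W[d<=0]=np.nan; return W
def at(W,u,v,r=2):
    u=int(round(u));v=int(round(v)); return np.nanmedian(W[v-r:v+r+1,u-r:u+r+1].reshape(-1,3),0)
E
python3 - <<'E'
from h import *
print(ctrl.state())
for c in ['scene','top','wrist']:
    s=snap(c,c+'0'); W=cloud(s); print(c,s['mtx'],[k for k in s])
    np.savez('/tmp/'+c+'0.npz',W=W,px=s['pixels'])
    for l in ['toolbox','lid','paddle','paddle_grip','lid_press','jig','slat0','glue','screw_jar','battery']:
        for r in ctrl.recognise(c,l)[:2]:
            print(c,l,r['conf'],r['xy'],at(W,*r['xy']).round(4))
E
```

```text
pics
{'t': 0.0, 'joints': array([-1.17899315e+00,  1.26381690e-01, -4.06161330e-02,  1.40540936e+00,
        1.75785282e-05,  1.57078440e+00]), 'dq': array([-0.00069942,  0.00054458, -0.00120114,  0.00099098, -0.00053867,
       -0.00098695]), 'effort': array([-7.53220029e-04, -4.35915112e+01,  3.52924132e+01,  1.71983242e-02,
       -3.84287750e-05, -4.84989798e-06]), 'tool_pos': array([ 0.2003316 , -0.48485875,  0.24952385]), 'eef_rot': array([ 8.31223703e-01, -5.55937503e-01, -6.64601018e-04, -4.55082656e-04]), 'contact_force': array([ 1.3902644 , -0.44891513,  0.55832145]), 'torque': array([-0.008494  , -0.01049818,  0.00230453]), 'grip_width': 1.0007485469511106}
scene [[498.19258114   0.         327.87846372]
 [  0.         498.19258114 205.04868263]
 [  0.           0.           1.        ]] ['pixels', 'depth', 'mtx', 'extrinsics', 'st']
scene toolbox 0.85 [385.4, 177.0] [0.5632 0.1665 0.105 ]
scene lid 0.58 [379.8, 165.2] [0.5013 0.2173 0.104 ]
scene lid 0.3 [384.6, 180.8] [0.5781 0.151  0.1042]
scene paddle 0.65 [368.3, 149.1] [0.4343 0.2303 0.1315]
scene lid_press 0.7 [380.
[... 643 characters left out ...]
7 0.1035]
top paddle 0.46 [223.1, 242.6] [0.4179 0.2365 0.1218]
top paddle 0.24 [453.5, 216.5] [ 0.4964 -0.4838  0.0601]
top paddle_grip 0.58 [218.2, 241.9] [0.4209 0.2515 0.1402]
top lid_press 0.87 [224.5, 215.5] [0.4979 0.2406 0.1031]
top jig 0.8 [374.9, 217.6] [ 0.4887 -0.2391  0.011 ]
top glue 0.87 [296.8, 133.5] [0.7459 0.0119 0.132 ]
top screw_jar 0.82 [444.3, 174.8] [ 0.625  -0.4442  0.0903]
top battery 0.71 [220.0, 242.6] [0.4154 0.2471 0.1155]
top battery 0.64 [454.3, 216.3] [ 0.4964 -0.4838  0.0601]
wrist [[357.36634578   0.         323.26081908]
 [  0.         357.36634578 195.83078475]
 [  0.           0.           1.        ]] ['pixels', 'depth', 'mtx', 'tool_from_camera', 'st']
```

View pics/scene0.png

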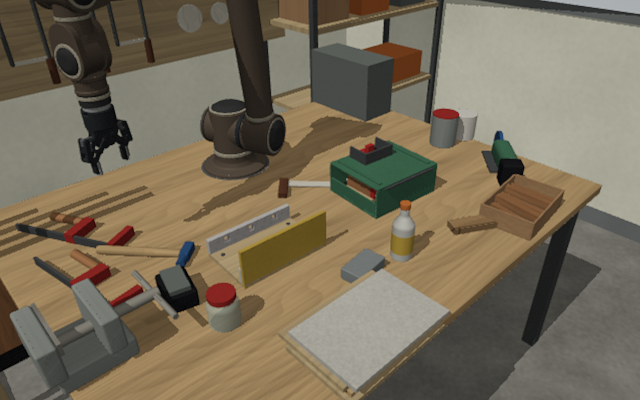

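View pics/top0.png

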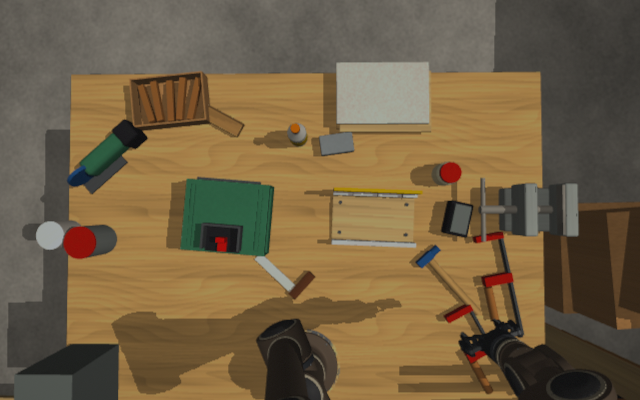

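View pics/wrist0.png

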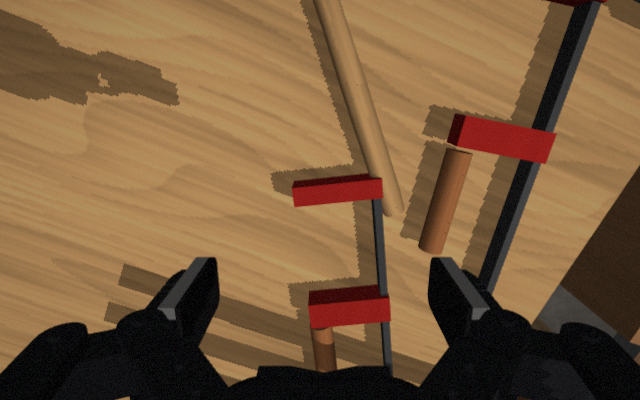

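The overview shows the toolbox at about (227,215) px in the top picture, with its red grip at (220,243). The jig is at (375,217) with the yellow cheek on the far side (+x), the bottle at (297,133), the jar at (447,173) and the battery at (457,218).

Run:
```python
from h import *
def rect(P,n):
    r=cv2.minAreaRect((P[:,:2]*1000).astype(np.float32)); b=cv2.boxPoints(r); print(n,len(P),'c',np.round(r[0],1),np.round(r[1],1),r[2],'mean',np.round(P.mean(0)*1000,1)); print(b.round(0).tolist())
for c in ['top','scene']:
    d=np.load(f'/tmp/{c}0.npz'); W=d['W']; px=d['px'].astype(int); z=W[...,2]
    x,y=W[...,0],W[...,1]
    tb=(x>.3)&(x<.7)&(y>.05)&(y<.42)
    rgb=px; 
    g=(px[...,1]>px[...,0]+15)
    rect(W[tb&(abs(z-.104)<.004)&g],c+' lid')
    red=(px[...,0]>120)&(px[...,1]<70)
    m=tb&red&(z>.12); rect(W[m],c+' grip'); print('zmax',np.nanpercentile(z[m],[5,50,95]))
    j=(x>.35)&(x<.7)&(y>-.42)&(y<-.07)
    m=j&(z>.105)&(z<.125); rect(W[m],c+' yellowtop'); 
    m=j&(z>.108)&(z<.120);P=W[m]; print('fit',np.polyfit(P[:,1],P[:,0],1), np.nanmedian(P[:,2]))
    m=j&(abs(z-.055)<.003)&(x<.46); rect(W[m],c+' low');P=W[m]; print('fit',np.polyfit(P[:,1],P[:,0],1))
    m=j&(abs(z-.012)<.004); rect(W[m],c+' base')
```

```text
top lid 4178 c [496.1 238.6] [261.4 220.1] 85.05835723876953 mean [511.4 233.9 104. ]
[[375.0, 118.0], [594.0, 99.0], [617.0, 359.0], [398.0, 378.0]]
top grip 51 c [426.4 244.8] [28.7 16. ] 84.49121856689453 mean [426.9 243.9 140.5]
[[417.0, 231.0], [433.0, 230.0], [436.0, 258.0], [420.0, 260.0]]
zmax [0.12914094 0.14157982 0.14532944]
top yellowtop 299 c [ 575.1 -233.5] [266.7  10. ] 87.7459716796875 mean [ 575.  -232.6  114.4]
[[565.0, -367.0], [575.0, -367.0], [585.0, -100.0], [575.0, -100.0]]
fit [0.0394549  0.58432171] 0.11465778993688247
top low 285 c [ 407.2 -226.6] [269.1  14.3] 87.72285461425781 mean [ 407.2 -228.1   54.9]
[[395.0, -361.0], [409.0, -361.0], [420.0, -92.0], [405.0, -92.0]]
fit [0.03756606 0.41573965]
top base 3135 c [ 523.8 -248. ] [382.8 285.9] 79.19774627685547 mean [ 486.6 -230.7   11.8]
[[348.0, -409.0], [628.0, -463.0], [700.0, -87.0], [419.0, -33.0]]
scene lid 2012 c [498.6 233.2] [267.9 224.1] 85.67515563964844 mean [522.8 216.7 104.5]
[[377.0, 108.0], [600.0, 91.0], [620.0, 358.0], [397.0, 375.0]]
scene grip 30 c [430.5 237.1] [13.1 27.7] 0.3827243447303772 mean [429.7 233.9 137.3]
[[424.0, 251.0], [424.0, 223.0], [437.0, 223.0], [437.0, 251.0]]
zmax [0.12499673 0.14103739 0.14380475]
scene yellowtop 542 c [ 578.3 -238.1] [272.1  18.7] 87.87258911132812 mean [ 580.8 -248.4  112.8]
[[564.0, -374.0], [583.0, -374.0], [593.0, -102.0], [574.0, -102.0]]
fit [0.03971663 0.59029495] 0.11451258257047431
scene low 351 c [ 411.1 -232.2] [272.7  22.3] 87.33650207519531 mean [ 412.1 -238.3   55.1]
[[394.0, -368.0], [416.0, -369.0], [429.0, -97.0], [406.0, -96.0]]
fit [0.03793787 0.42114255]
scene base 1363 c [ 477.  -263.1] [326.5 224.1] 85.65464782714844 mean [ 468.4 -271.8   12.5]
[[353.0, -417.0], [576.0, -434.0], [601.0, -109.0], [378.0, -92.0]]
```

```bash
cat >> h.py <<'E'
BOX=dict(c=np.array([.4961,.2386]),yaw=-.0863)
JIG=dict(c=np.array([.4872,-.2299]),yaw=-.0385)
def fr(F,x,y,z):
    c,s=np.cos(F['yaw']),np.sin(F['yaw']); return np.array([F['c'][0]+c*x-s*y,F['c'][1]+s*x+c*y,z])
def inv(F,p):
    c,s=np.cos(F['yaw']),np.sin(F['yaw']); d=np.asarray(p)[:2]-F['c']; return np.array([c*d[0]+s*d[1],-s*d[0]+c*d[1]])
def pose():
    st=ctrl.state(); return np.array(st['tool_pos']),R.from_quat(st['eef_rot'])
def plan(pts,yaw=None,calls=1,start=None):
    """pts: list of world target positions (m), one per row (len multiple of 5); yaw: target list or final"""
    p,r=start or pose(); x=r.as_matrix()[:,0]; y0=np.arctan2(x[1],x[0])
    pts=np.asarray(pts); n=len(pts)
    if yaw is None: yaw=y0
    dy=(yaw-y0+np.pi)%(2*np.pi)-np.pi
    ys=y0+dy*np.arange(1,n+1)/n
    for k in range(0,n,5):
        c,s=np.cos(y0),np.sin(y0)
        M=np.array([[c,s,0],[s,-c,0],[0,0,-1]])  # rows tool x,y,z (tool down)
        print([list(map(float,((M@(q-p))*1000).round(1))) for q in pts[k:k+5]],'roll',(-(ys[k:k+5]-y0)).round(3).tolist())
        p=pts[min(k+4,n-1)]; y0=ys[min(k+4,n-1)]
def line(a,b,n): return [a+(b-a)*i/n for i in range(1,n+1)]
E
python3 - <<'E'
from h import *
p,r=pose()
print(r.as_matrix().round(3), c2w(snap('wrist'))[:3,3]-p)
b=fr(BOX,-.068,0,.23); print(b)
plan(line(p,b,25),yaw=np.pi/2+BOX['yaw'])
E
```

```text
[[ 0.382 -0.924  0.   ]
 [-0.924 -0.382  0.   ]
 [-0.    -0.    -1.   ]] [0.0675094  0.02897271 0.12275182]
[0.42835306 0.24446112 0.23      ]
[[-23.5, -19.6, 0.8], [-47.0, -39.2, 1.6], [-70.5, -58.7, 2.4], [-94.0, -78.3, 3.3], [-117.5, -97.9, 4.1]] roll [-0.107, -0.213, -0.32, -0.426, -0.533]
[[-10.3, -28.8, 0.8], [-20.6, -57.6, 1.6], [-30.9, -86.4, 2.4], [-41.2, -115.2, 3.2], [-51.5, -143.9, 4.1]] roll [-0.107, -0.213, -0.32, -0.426, -0.533]
[[5.7, -30.0, 0.8], [11.5, -60.1, 1.6], [17.2, -90.1, 2.4], [23.0, -120.1, 3.2], [28.7, -150.2, 4.1]] roll [-0.107, -0.213, -0.32, -0.426, -0.533]
[[20.2, -23.0, 0.8], [40.4, -45.9, 1.6], [60.6, -68.9, 2.4], [80.8, -91.8, 3.2], [101.0, -114.8, 4.1]] roll [-0.107, -0.213, -0.32, -0.426, -0.533]
[[29.1, -9.5, 0.8], [58.1, -19.0, 1.6], [87.2, -28.5, 2.4], [116.2, -38.0, 3.2], [145.3, -47.6, 4.1]] roll [-0.107, -0.213, -0.32, -0.426, -0.533]
```

Call:
apply_moves(claw=[0.6,0.6,0.6,0.6,0.6], linear=[[-23.5,-19.6,0.8],[-47,-39.2,1.6],[-70.5,-58.7,2.4],[-94,-78.3,3.3],[-117.5,-97.9,4.1]], roll=[-0.107,-0.213,-0.32,-0.426,-0.533], newtons=60)

```text
t: 2.12
tool_pos: [0.2462, -0.3379, 0.2461]
eef_rot: [0.949, -0.315, 0.0, 0.0]
contact_force: [0.9, -0.1, 0.9]
grip_width: 0.604
```

Call:
apply_moves(claw=[0.6,0.6,0.6,0.6,0.6], linear=[[-10.3,-28.8,0.8],[-20.6,-57.6,1.6],[-30.9,-86.4,2.4],[-41.2,-115.2,3.2],[-51.5,-143.9,4.1]], roll=[-0.107,-0.213,-0.32,-0.426,-0.533])

```text
t: 2.53
tool_pos: [0.2916, -0.1919, 0.2423]
eef_rot: [0.999, -0.054, 0.0, 0.0]
contact_force: [-0.0, -0.0, 0.1]
grip_width: 0.6
```

Call:
apply_moves(claw=[0.6,0.6,0.6,0.6,0.6], linear=[[5.7,-30,0.8],[11.5,-60.1,1.6],[17.2,-90.1,2.4],[23,-120.1,3.2],[28.7,-150.2,4.1]], roll=[-0.107,-0.213,-0.32,-0.426,-0.533])

```text
t: 2.95
tool_pos: [0.3371, -0.0458, 0.2383]
eef_rot: [0.977, 0.211, 0.0, 0.0]
contact_force: [0.8, -0.3, 0.5]
grip_width: 0.593
```

Call:
apply_moves(claw=[0.6,0.6,0.6,0.6,0.6], linear=[[20.2,-23,0.8],[40.4,-45.9,1.6],[60.6,-68.9,2.4],[80.8,-91.8,3.2],[101,-114.8,4.1]], roll=[-0.107,-0.213,-0.32,-0.426,-0.533])

```text
t: 3.37
tool_pos: [0.3826, 0.1004, 0.2341]
eef_rot: [0.887, 0.461, 0.0, 0.0]
contact_force: [0.7, -0.2, 0.9]
grip_width: 0.6
```

Call:
apply_moves(claw=[0.6,0.6,0.6,0.6,0.6], linear=[[29.1,-9.5,0.8],[58.1,-19,1.6],[87.2,-28.5,2.4],[116.2,-38,3.2],[145.3,-47.6,4.1]], roll=[-0.107,-0.213,-0.32,-0.426,-0.533])

```text
t: 3.78
tool_pos: [0.428, 0.2464, 0.2298]
eef_rot: [0.735, 0.679, 0.0, 0.0]
contact_force: [0.6, 0.3, 0.0]
grip_width: 0.598
```

Run:
```python
from h import *
st=ctrl.state();print(st['t'],st['joints'].round(3),st['grip_width'])
s=snap('wrist','w1'); W=cloud(s); p,r=pose(); print(p,r.as_matrix().round(3)[:,0])
px=s['pixels'].astype(int); z=W[...,2]
m=(px[...,0]>100)&(px[...,1]<60)&(z>.137)&(z<.147)
P=W[m]; rr=cv2.minAreaRect((P[:,:2]*1000).astype(np.float32)); print(rr,len(P),np.median(P[:,2]), cv2.boxPoints(rr))
for l in ['paddle','paddle_grip']: print(ctrl.recognise('wrist',l)[:2])
```

```text
3.7833 [ 0.522  0.067 -0.149  1.354 -0.     0.602] 0.5977829818473069
[0.42965748 0.25048991 0.22889461] [0.072 0.997 0.003]
((428.7078857421875, 244.67335510253906), (27.40288734436035, 15.434675216674805), 85.93368530273438) 1035 0.14145711961077906 [[420.0384  231.55365]
 [435.4342  230.45917]
 [437.37738 257.79306]
 [421.98157 258.88754]]
[{'xy': [318.5, 188.3], 'conf': 0.72}, {'xy': [8.9, 300.7], 'conf': 0.34}]
[{'xy': [318.8, 186.0], 'conf': 0.84}]
```

View pics/w1.png

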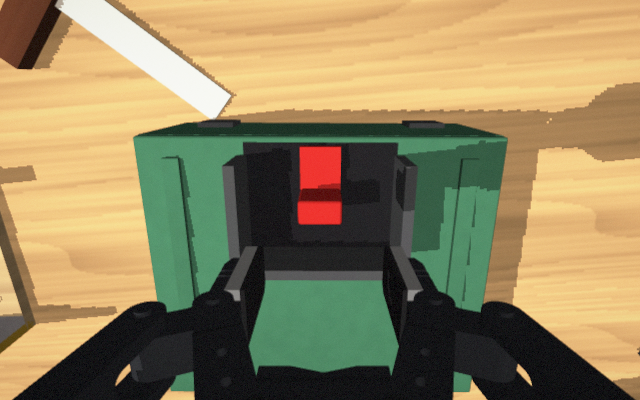

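The grip block shows at (320,188) px. It measures (428.7, 244.7) mm with its top at 141 mm, which agrees with the top camera.

Run:
```python
from h import *
p,r=pose(); print(p,r.as_matrix().round(3)[:,0])
b=np.array([.4285,.2446,.135]); plan([ (p+(b-p)*f) for f in (.15,.4,.65,.85,1)],yaw=np.pi/2+BOX['yaw'])
```

```text
[0.42796424 0.24629455 0.22906978] [ 0.082  0.997 -0.001]
[[-0.2, 0.1, 14.1], [-0.7, 0.3, 37.6], [-1.1, 0.4, 61.1], [-1.4, 0.6, 80.0], [-1.6, 0.7, 94.1]] roll [0.001, 0.002, 0.002, 0.003, 0.004]
```

Call:
apply_moves(claw=[0.6,0.6,0.6,0.6,0.6], linear=[[0,0,10],[0,0,35],[0,0,60],[0,0,80],[0,0,95]], roll=[0,0,0,0,0])

```text
t: 4.35
tool_pos: [0.4266, 0.2429, 0.1326]
eef_rot: [0.737, 0.676, -0.001, -0.0]
contact_force: [0.1, 0.6, 0.1]
grip_width: 0.597
```

Call:
apply_moves(claw=[0.6,0.25,0.2,0.15,0.1], linear=[[0,0,1],[0,0,1],[0,0,1],[0,0,1],[0,0,1]], roll=[0,0,0,0,0], newtons=60)

```text
t: 4.77
tool_pos: [0.4281, 0.2442, 0.1348]
eef_rot: [0.737, 0.676, 0.0, 0.001]
contact_force: [-1.0, -3.3, 3.0]
grip_width: 0.313
```

Run:
```python
from h import *
p,r=pose(); print(p,r.as_matrix().round(3)[:,0],ctrl.state()['grip_width'],ctrl.state()['contact_force'])
snap('scene','s2')
# path
H=np.array([.111,.096])
def grip(pad,th):
    a=np.array([36,31.])/1000; c,s=np.cos(pad),np.sin(pad)
    g=np.array([c*a[0]-s*a[1], s*a[0]+c*a[1]])   # pulled up: x forward
    q=np.array([-.215,.006])+g
    c,s=np.cos(th),np.sin(th)
    return H+np.array([c*q[0]+s*q[1], -s*q[0]+c*q[1]])
g0=grip(0,0)
for pad in (.1,.2,.3,.4,.45): print('pad',pad,((grip(pad,0)-g0)*1000).round(1))
for th in (.05,.1,.2,.3,.4,.5,.6,.7,.8,.9,1,1.1,1.2,1.3,1.4,1.5): print(th,((grip(.4,th)-g0)*1000).round(1),((grip(0,th)-g0)*1000).round(1))
```

```text
[0.4280523  0.24416369 0.13484682] [ 0.085  0.996 -0.   ] 0.3133444417614742 [-0.98669941 -3.29564745  3.04325962]
pad 0.1 [-3.3  3.4]
pad 0.2 [-6.9  6.5]
pad 0.3 [-10.8   9.3]
pad 0.4 [-14.9  11.6]
pad 0.45 [-17.1  12.6]
0.05 [-12.2  21.2] [2.1 8.9]
0.1 [-9.1 30.7] [ 4.6 17.7]
0.2 [-1.4 49.1] [10.9 34.8]
0.3 [ 8.1 66.7] [18.9 51.2]
0.4 [19.3 83.3] [28.5 66.8]
0.5 [32.1 98.6] [39.7 81.3]
0.6 [ 46.4 112.6] [52.2 94.6]
0.7 [ 62.  125.1] [ 65.9 106.6]
0.8 [ 78.7 135.9] [ 80.8 117.2]
0.9 [ 96.5 145.1] [ 96.7 126.2]
1 [115.1 152.4] [113.4 133.6]
1.1 [134.3 157.8] [130.8 139.3]
1.2 [154.  161.3] [148.6 143.2]
1.3 [173.9 162.8] [166.8 145.4]
1.4 [193.9 162.3] [185.  145.7]
1.5 [213.7 159.9] [203.2 144.2]
```

View pics/s2.png

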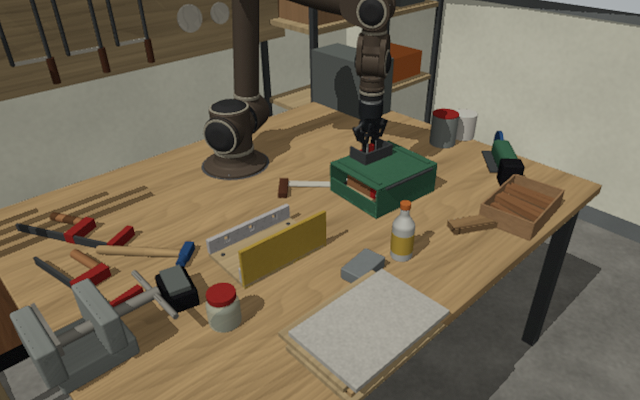

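The gripper holds the block: opening 0.31 is about 27 mm, and the arm stands over the paddle at (372,150) px in the scene picture. Next I pull the paddle along its arc.

Call:
apply_moves(claw=[0.2,0.2,0.2,0.2,0.2], linear=[[0,-3.5,-3.5],[0,-7,-6.5],[0,-11,-9.5],[0,-15,-12],[0,-16,-12.5]], roll=[0,0,0,0,0])

```text
t: 5.23
tool_pos: [0.4148, 0.2454, 0.1473]
eef_rot: [0.737, 0.676, 0.002, 0.004]
contact_force: [11.9, -6.4, -5.8]
grip_width: 0.316
```

Call:
apply_moves(claw=[0.2,0.2,0.2,0.2,0.2], linear=[[0,0,0],[0,0,0],[0,2,-5],[0,3.5,-9],[0,6,-17]], roll=[0,0,0,0,0])

```text
t: 5.65
tool_pos: [0.4171, 0.245, 0.1626]
eef_rot: [0.736, 0.676, -0.001, -0.0]
contact_force: [-3.5, -2.9, -5.5]
grip_width: 0.312
```

Run:
```python
from h import *
snap('scene','s3')
p,r=pose(); print(p,inv(BOX,p),ctrl.state()['grip_width'],ctrl.state()['contact_force'])
```

```text
[0.41734927 0.24507809 0.16434438] [-0.07901602 -0.00033378] 0.31083910923176483 [-3.46143411 -5.06461038 -1.75350076]
```

View pics/s3.png

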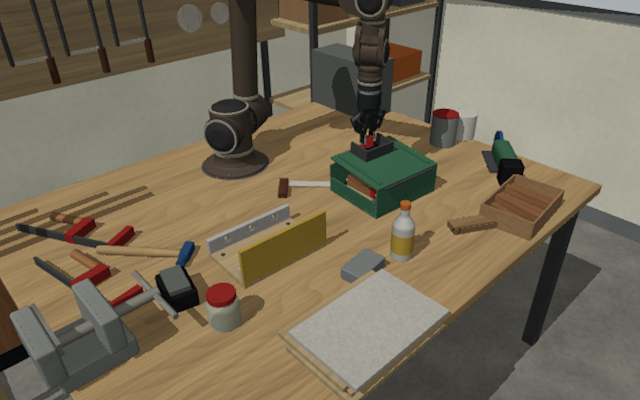

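Call:
apply_moves(claw=[0.2,0.2,0.2,0.2,0.2], linear=[[0,4,-9],[0,8.5,-19],[0,18,-36.5],[0,29.5,-53.5],[0,42,-68.5]], roll=[0,0,0,0,0])

```text
t: 6.12
tool_pos: [0.4559, 0.2418, 0.2323]
eef_rot: [0.736, 0.677, -0.003, -0.003]
contact_force: [-11.4, -3.7, 1.0]
grip_width: 0.316
```

Call:
apply_moves(claw=[0.2,0.2,0.2,0.2,0.2], linear=[[0,14,-14],[0,30,-26],[0,46.5,-36],[0,64,-45],[0,82,-52]], roll=[0,0,0,0,0])

```text
t: 6.53
tool_pos: [0.5396, 0.2349, 0.2859]
eef_rot: [0.736, 0.677, -0.001, -0.001]
contact_force: [-8.7, -3.5, 3.8]
grip_width: 0.313
```

Run:
```python
from h import *
snap('scene','s4')
p,r=pose(); print(p,inv(BOX,p),ctrl.state()['grip_width'],ctrl.state()['contact_force'])
```

```text
[0.54300675 0.23463962 0.28631693] [4.70735417e-02 9.73899254e-05] 0.3121524652174505 [-3.9828044  -7.95297848  5.70380379]
```

View pics/s4.png

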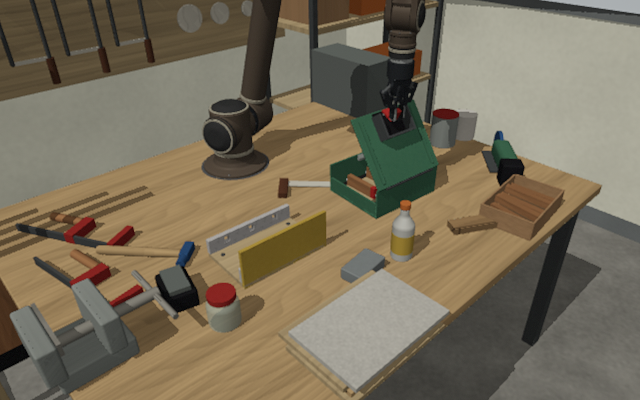

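The lid is up to about 1.0 rad and the gripper is still on the red block at (395,110) px. I'll carry on to 1.5.

Call:
apply_moves(claw=[0.2,0.2,0.2,0.2,0.2], linear=[[0,19,-5],[0,39,-8],[0,59,-8],[0,79,-6],[0,96,-3]], roll=[0,0,0,0,0])

```text
t: 7.0
tool_pos: [0.6375, 0.2268, 0.2897]
eef_rot: [0.736, 0.676, 0.001, 0.0]
contact_force: [-4.9, -3.8, 8.1]
grip_width: 0.314
```

Call:
apply_moves(claw=[0.2,0.2,0.2,0.2,0.2], linear=[[0,2,2],[0,4,5],[0,4,8],[0,4,8],[0,4,8]], roll=[0,0,0,0,0])

```text
t: 7.42
tool_pos: [0.6415, 0.2265, 0.2813]
eef_rot: [0.737, 0.676, 0.002, 0.001]
contact_force: [0.1, -3.1, 6.1]
grip_width: 0.311
```

Run:
```python
from h import *
snap('scene','s5')
p,r=pose(); print(p,inv(BOX,p),ctrl.state()['grip_width'],ctrl.state()['contact_force'],ctrl.state()['joints'].round(2))
```

```text
[0.64152086 0.22648959 0.2814318 ] [0.1459235  0.00046891] 0.3135421609578179 [ 0.76047182 -2.98883277  6.16653   ] [ 0.34  0.44  0.45  1.57 -0.    0.42]
```

View pics/s5.png

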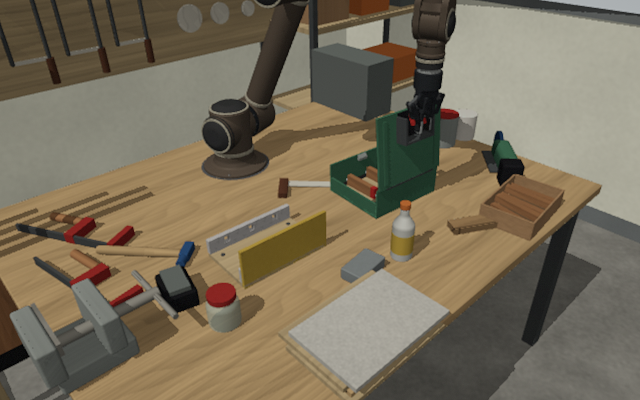

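Call:
apply_moves(claw=[0.6,0.6,0.6,0.6,0.6], linear=[[0,0,0],[0,0,0],[0,2,0],[0,15,0],[0,30,0]], roll=[0,0,0,0,0])

```text
t: 7.88
tool_pos: [0.6709, 0.2246, 0.2796]
eef_rot: [0.736, 0.677, 0.001, -0.0]
contact_force: [0.1, 0.2, -0.3]
grip_width: 0.597
```

Call:
apply_moves(claw=[0.6,0.6,0.6,0.6,0.6], linear=[[0,14,0],[0,16,-20],[0,16,-50],[0,16,-80],[0,10,-100]], roll=[0,0,0,0,0])

```text
t: 8.3
tool_pos: [0.681, 0.2232, 0.3804]
eef_rot: [0.737, 0.676, 0.001, 0.0]
contact_force: [1.2, 0.8, 0.3]
grip_width: 0.599
```

Call:
apply_moves(claw=[0.5,0.5,0.5,0.5,0.5], linear=[[0,-35,-5],[0,-75,-5],[0,-115,-5],[0,-155,-5],[0,-190,-5]], roll=[0,0,0,0,0])

```text
t: 8.72
tool_pos: [0.4895, 0.2396, 0.3837]
eef_rot: [0.736, 0.677, 0.0, -0.0]
contact_force: [0.1, 0.5, 1.0]
grip_width: 0.498
```

Run:
```python
from h import *
s=snap('scene','s6')
p,r=pose(); print(p,inv(BOX,p),ctrl.state()['grip_width'],ctrl.state()['contact_force'],ctrl.state()['joints'].round(2))
s=snap('wrist','w6'); W=cloud(s); np.savez('/tmp/w6.npz',W=W,px=s['pixels'])
for r in ctrl.recognise('wrist','slat0'): print(r, at(W,*r['xy']))
s=snap('top','t6'); W=cloud(s); np.savez('/tmp/t6.npz',W=W,px=s['pixels'])
```

```text
[0.48381395 0.23941087 0.38528276] [-0.01231022 -0.00025111] 0.5003140618844705 [0.36954582 0.90116839 1.46700182] [0.46 0.2  0.35 1.72 0.   0.54]
{'xy': [261.0, 146.9], 'conf': 0.9} [0.47396403 0.16276196 0.06141251]
{'xy': [323.9, 149.3], 'conf': 0.62} [0.48296549 0.24139634 0.06103975]
{'xy': [382.9, 145.8], 'conf': 0.6} [0.48606872 0.31534903 0.05964644]
```

View pics/s6.png

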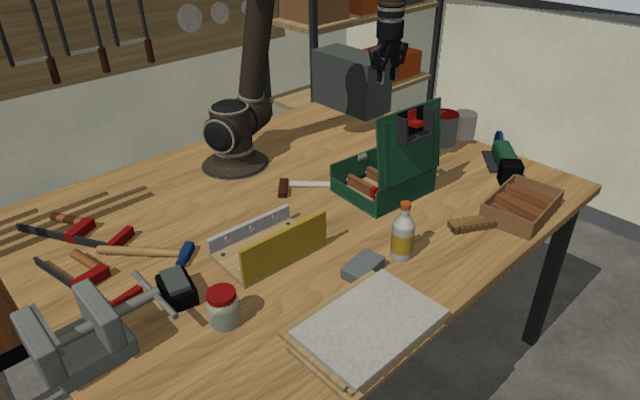

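View pics/w6.png

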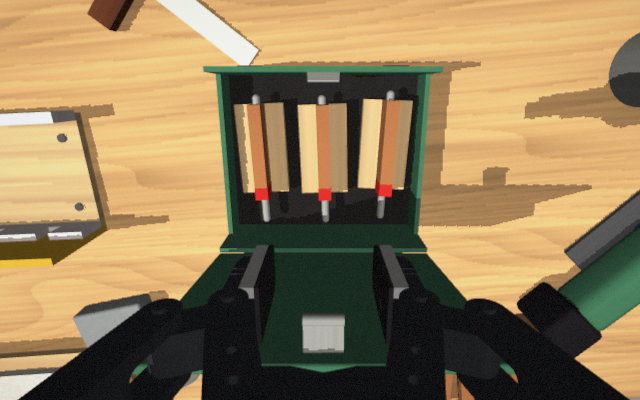

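View pics/t6.png

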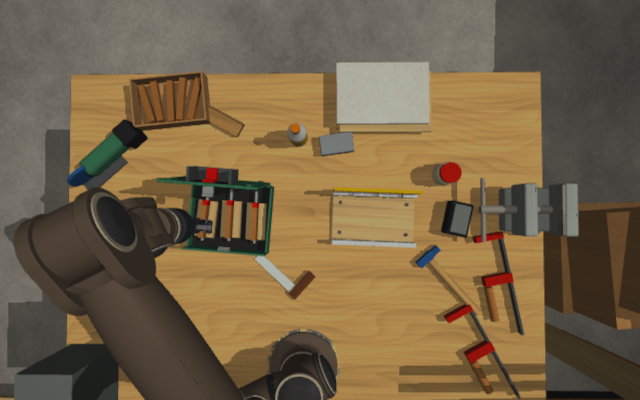

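All three slats lie in the box, at (260,147), (324,149) and (384,146) px in the wrist picture, with their red ends toward the hinge. The lid stands upright.

```bash
cat >> h.py <<'E'
def ribs(W,px,zt=.062,tol=.004,roi=None,minpix=40):
    z=W[...,2]; m=(abs(z-zt)<tol)
    if roi is not None: m&=roi(W)
    m=m.astype(np.uint8); n,l=cv2.connectedComponents(m)
    out=[]
    for i in range(1,n):
        P=W[l==i]
        if len(P)<minpix: continue
        r=cv2.minAreaRect((P[:,:2]*1000).astype(np.float32)); b=cv2.boxPoints(r)
        e=[b[1]-b[0],b[2]-b[1]]; e=max(e,key=np.linalg.norm); a=np.arctan2(e[1],e[0]); a=(a+np.pi/2)%np.pi-np.pi/2
        out.append((np.round(r[0],1),np.round(sorted(r[1]),1),round(float(a),4),len(P),round(float(np.median(P[:,2])),4)))
    return sorted(out,key=lambda o:o[0][1])
E
python3 - <<'E'
from h import *
roi=lambda W:(W[...,0]>.38)&(W[...,0]<.62)&(W[...,1]>.1)&(W[...,1]<.38)
s=snap('wrist','w7'); W=cloud(s); print(s['st']['tool_pos'])
for o in ribs(W,s['pixels'],roi=roi): print(o)
d=np.load('/tmp/t6.npz')
for o in ribs(d['W'],0,roi=roi,minpix=15): print('top',o)
E
```

```text
[0.49097123 0.23969601 0.38474791]
(array([482. , 157.2]), array([ 16.6, 121.4]), -0.0386, 1278, 0.0612)
(array([385.4, 164. ]), array([ 0.2, 93.9]), 1.4889, 81, 0.0607)
(array([601.4, 231.1]), array([  1.8, 261. ]), 1.4885, 442, 0.062)
(array([489.1, 240.1]), array([ 16.1, 119.8]), -0.0511, 1228, 0.0611)
(array([490.4, 322.8]), array([ 16.8, 120.5]), -0.1207, 1280, 0.061)
top (array([479.2, 157.7]), array([ 17.1, 119.4]), -0.0383, 174, 0.0615)
top (array([485.6, 240.2]), array([ 17.5, 119.9]), -0.0515, 179, 0.0616)
top (array([516.3, 319.4]), array([16.9, 59.6]), -0.1178, 89, 0.0614)
top (array([438.6, 327.9]), array([15.9, 22.3]), -0.0965, 28, 0.062)
```

Run:
```python
from h import *
p,r=pose(); print(p)
a=np.array([.482,.1572,.12]); b=a.copy(); b[2]=.0495
plan(line(p,a,10)+[a+(b-a)*f for f in (.15,.45,.75,1,1)],yaw=np.pi/2-.0386)
```

```text
[0.49198567 0.23965491 0.3842057 ]
[[-8.3, -0.3, 26.4], [-16.6, -0.6, 52.8], [-24.9, -0.9, 79.3], [-33.2, -1.2, 105.7], [-41.5, -1.5, 132.1]] roll [-0.003, -0.006, -0.009, -0.012, -0.015]
[[-8.3, -0.4, 26.4], [-16.6, -0.9, 52.8], [-24.9, -1.3, 79.3], [-33.2, -1.7, 105.7], [-41.5, -2.1, 132.1]] roll [-0.003, -0.006, -0.009, -0.012, -0.015]
[[0.0, 0.0, 10.6], [0.0, 0.0, 31.7], [0.0, 0.0, 52.9], [0.0, 0.0, 70.5], [0.0, 0.0, 70.5]] roll [-0.003, -0.006, -0.009, -0.012, -0.015]
```

Call:
apply_moves(claw=[0.45,0.45,0.45,0.45,0.45], linear=[[-8.3,-0.3,26.4],[-16.6,-0.6,52.8],[-24.9,-0.9,79.3],[-33.2,-1.2,105.7],[-41.5,-1.5,132]], roll=[-0.01,-0.02,-0.03,-0.04,-0.047])

```text
t: 9.38
tool_pos: [0.4881, 0.1976, 0.2498]
eef_rot: [0.721, 0.693, -0.0, -0.0]
contact_force: [0.4, 0.7, 0.8]
grip_width: 0.454
```

Call:
apply_moves(claw=[0.45,0.45,0.45,0.45,0.45], linear=[[-8.3,-0.4,26.4],[-16.6,-0.9,52.8],[-24.9,-1.3,79.3],[-33.2,-1.7,105.7],[-41.5,-2,132]], roll=[0,0,0,0,0])

```text
t: 9.8
tool_pos: [0.4845, 0.156, 0.1179]
eef_rot: [0.721, 0.693, -0.0, -0.0]
contact_force: [-0.3, 0.2, 0.6]
grip_width: 0.448
```

Run:
```python
from h import *
roi=lambda W:(W[...,0]>.40)&(W[...,0]<.58)&(W[...,1]>.11)&(W[...,1]<.38)
s=snap('wrist','w8'); W=cloud(s); print(s['st']['tool_pos'])
for o in ribs(W,s['pixels'],roi=roi): print(o)
p,r=pose(); print(p)
a=np.array([.482,.1572,.12]); b=a.copy(); b[2]=.0495
plan([p+(b-p)*f for f in (.15,.45,.75,1,1)],yaw=np.pi/2-.0386)
```

```text
[0.48449658 0.15604728 0.1179016 ]
(array([481.9, 157.6]), array([ 16.3, 121.1]), -0.0409, 6356, 0.0612)
(array([482.6, 240.5]), array([ 17.3, 108.2]), -0.0521, 5893, 0.061)
(array([500.1, 321.1]), array([ 19.3, 102.2]), -0.1078, 4295, 0.0609)
[0.48154039 0.15407781 0.11258523]
[[0.5, 0.1, 9.5], [1.4, 0.2, 28.4], [2.4, 0.3, 47.3], [3.1, 0.3, 63.1], [3.1, 0.3, 63.1]] roll [-0.0, -0.0, -0.001, -0.001, -0.001]
```

View pics/w8.png

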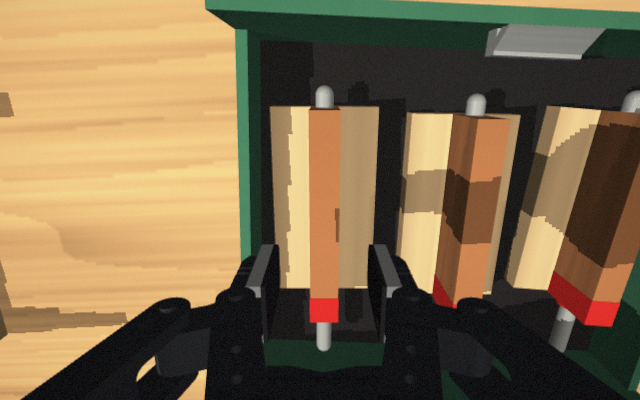

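Call:
apply_moves(claw=[0.45,0.45,0.45,0.45,0.45], linear=[[1,0,8],[1,0,28],[1,0,50],[1,0,65],[1,0,69]], roll=[0,0,0,0,0], newtons=80)

```text
t: 10.27
tool_pos: [0.4835, 0.158, 0.0495]
eef_rot: [0.72, 0.694, -0.001, -0.001]
contact_force: [-1.2, -0.5, -0.7]
grip_width: 0.449
```

Call:
apply_moves(claw=[0.45,0.3,0.15,0.1,0.05], linear=[[0,0,0],[0,0,0],[0,0,0],[0,0,0],[0,0,0]], roll=[0,0,0,0,0])

```text
t: 10.68
tool_pos: [0.4845, 0.1581, 0.0526]
eef_rot: [0.72, 0.694, 0.001, 0.001]
contact_force: [0.2, -0.2, 5.9]
grip_width: 0.174
```

Run:
```python
from h import *
p,r=pose(); print(p,ctrl.state()['grip_width'],ctrl.state()['contact_force'])
```

```text
[0.48446154 0.15811267 0.05256194] 0.1737276733442365 [ 0.23122424 -0.18869846  5.85500298]
```

Call:
apply_moves(claw=[0.05,0.05,0.05,0.05,0.05], linear=[[0,0,-10],[0,0,-45],[0,0,-86],[0,0,-127],[0,0,-165]], roll=[0,0,0,0,0])

```text
t: 11.1
tool_pos: [0.4822, 0.1575, 0.2184]
eef_rot: [0.72, 0.694, -0.0, -0.0]
contact_force: [-0.0, -0.1, -3.3]
grip_width: 0.17
```

Run:
```python
from h import *
p,r=pose(); print(p,ctrl.state()['grip_width'],ctrl.state()['contact_force'])
a=fr(JIG,-.06,.06,.215)
plan(line(p,a,10),yaw=np.pi/2-.0386)
```

```text
[0.48223532 0.15747288 0.21836467] 0.1700013248479492 [-0.01884737 -0.07995363 -3.27486234]
[[-32.7, -4.0, 0.3], [-65.4, -8.1, 0.7], [-98.1, -12.1, 1.0], [-130.7, -16.1, 1.3], [-163.4, -20.2, 1.7]] roll [0.0, 0.0, 0.0, 0.0, 0.0]
[[-32.7, -4.0, 0.3], [-65.4, -8.0, 0.7], [-98.1, -12.1, 1.0], [-130.8, -16.1, 1.3], [-163.4, -20.1, 1.7]] roll [0.0, 0.0, 0.0, 0.0, 0.0]
```

Call:
apply_moves(claw=[0.05,0.05,0.05,0.05,0.05], linear=[[-25,-3,0],[-60,-8,0.7],[-98,-12,1],[-134,-16,1.3],[-170,-20,1.7]], roll=[0,0,0,0,0])

```text
t: 11.52
tool_pos: [0.4556, -0.0127, 0.2146]
eef_rot: [0.72, 0.694, 0.0, -0.0]
contact_force: [1.3, 0.4, -3.5]
grip_width: 0.176
```

Call:
apply_moves(claw=[0.05,0.05,0.05,0.05,0.05], linear=[[-36,-4,0.3],[-72,-8,0.7],[-108,-12,1],[-138,-16,1.3],[-157,-20,1.7]], roll=[0,0,0,0,0])

```text
t: 11.93
tool_pos: [0.4296, -0.17, 0.2128]
eef_rot: [0.721, 0.693, -0.0, 0.0]
contact_force: [-0.2, 0.2, -3.0]
grip_width: 0.172
```

Run:
```python
from h import *
p,r=pose(); print(p,inv(JIG,p),ctrl.state()['grip_width'],ctrl.state()['contact_force'])
snap('wrist')
s=snap('wrist','w9'); print(s['st']['tool_pos']); W=cloud(s); np.savez('/tmp/w9.npz',W=W,px=s['pixels'])
```

```text
[ 0.42963555 -0.1699766   0.21279243] [-0.05982828  0.05766331] 0.17219431651337128 [-0.15760329  0.16248231 -2.99587022]
[ 0.42911892 -0.17172898  0.21261282]
```

View pics/w9.png

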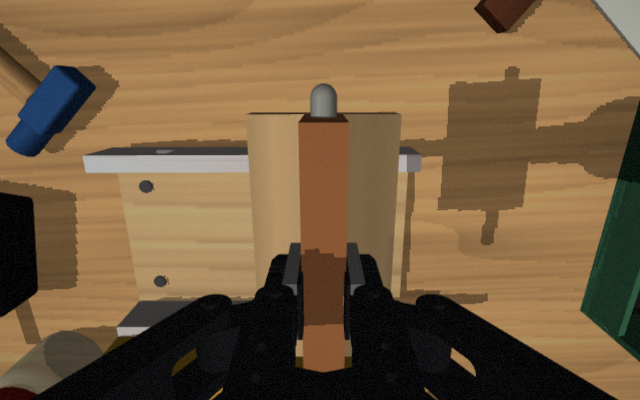

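The slat is held straight (rib at x≈323 px, plain pin up at (322,100)). The low cheek shows behind it, running from x=85 to 420 px at row 160, so I'll measure the jig from this picture.

Run:
```python
from h import *
d=np.load('/tmp/w9.npz'); W=d['W']; z=W[...,2]; x,y=W[...,0],W[...,1]
m=(abs(z-.055)<.0025)&(x<.45)&(y>-.42)&(y<-.06); P=W[m]
r=cv2.minAreaRect((P[:,:2]*1000).astype(np.float32)); print(r,cv2.boxPoints(r).round(1).tolist(),len(P),np.median(P[:,2]))
# endpoints
print('fit',np.polyfit(P[:,1],P[:,0],1)); print(np.percentile(P[:,1],[0,.5,99.5,100]))
# front/back edges
for lo in np.arange(-.37,-.09,.03):
    q=P[abs(P[:,1]-lo)<.004]
    if len(q)>5: print(round(lo,3),q[:,0].min().round(4),q[:,0].max().round(4))
m=(abs(z-.012)<.003)&(y<-.1)&(y>-.37)&(x>.415)&(x<.56); P=W[m]; print('base',P.min(0),P.max(0))
# held slat: rib top
zt=.2126-.0405+.05
for o in ribs(W,0,zt=zt,tol=.012,roi=lambda W:(W[...,0]>.3)&(W[...,0]<.6),minpix=300): print(o)
K=None
ys=np.where((abs(z-zt)<.012)&(x>.3)); print(np.nanmin(x[ys]),np.nanmax(x[ys]))
```

```text
((410.5558776855469, -227.72079467773438), (270.7102966308594, 14.311853408813477), 87.8239974975586) [[398.29998779296875, -362.70001220703125], [412.6000061035156, -363.29998779296875], [422.79998779296875, -92.69999694824219], [408.5, -92.19999694824219]] 3220 0.05428705407294612
fit [0.03792764 0.41905703]
[-0.36282519 -0.36165726 -0.09337227 -0.09245259]
-0.34 0.3992 0.413
-0.31 0.4007 0.4141
-0.28 0.4015 0.4153
-0.25 0.4025 0.4166
-0.1 0.4082 0.4224
base [ 0.42224462 -0.36803449  0.00901536] [ 0.55999811 -0.10000585  0.0149897 ]
(array([ 413.6, -172.1]), array([40.9, 96. ]), 0.189, 13884, 0.2213)
0.365550234046591 0.46235903094699854
```

```bash
cat >> h.py <<'E'
JIG=dict(c=np.array([.4904,-.2307]),yaw=-.038)
def held(s,W):
    """rib top of held slat, in tool-centred coords"""
    p=np.array(s['st']['tool_pos']); T=R.from_quat(s['st']['eef_rot']).as_matrix()
    L=(W-p)@T   # tool coords
    m=(abs(L[...,0])<.016)&(abs(L[...,2]+.010)<.006)&(L[...,1]<-.015)&(L[...,1]>-.085)
    P=L[m]; zt=np.median(P[:,2]); P=P[abs(P[:,2]-zt)<.004]
    r=[]
    for t in np.arange(-.055,-.02,.005):
        q=P[abs(P[:,1]-t)<.0025]; 
        if len(q)>5: r.append((t,(q[:,0].min()+q[:,0].max())/2,np.ptp(q[:,0])))
    r=np.array(r); k=np.polyfit(r[:,0],r[:,1],1)
    print('end y',(np.percentile(P[:,1],.5)*1000).round(1),'ztop',zt.round(4),'line slope',k[0].round(4),'x at tcp',(k[1]*1000).round(2),'width',r[:,2].mean().round(4))
E
python3 - <<'E'
from h import *
s=snap('wrist'); W=cloud(s); held(s,W); print(s['st']['tool_pos'],inv(JIG,s['st']['tool_pos']))
E
```

```text
end y -63.3 ztop -0.0087 line slope 0.0029 x at tcp 1.08 width 0.0159
[ 0.42958009 -0.16985201  0.21260498] [-0.06308767  0.05849346]
```

```bash
sed -i 's/-.2307\]),yaw=-.038/-.2317]),yaw=-.038/' h.py
python3 - <<'E'
from h import *
p,r=pose(); print(p,ctrl.state()['eef_rot'])
a=fr(JIG,-.0317,.08,.107); print(a)
plan([p+(a-p)*f for f in (.15,.4,.65,.85,1)],yaw=np.pi/2-.038)
b=fr(JIG,.0093,.08,.107)
plan(line(a,b,10),yaw=np.pi/2-.038,start=(a,r))
E
```

```text
[ 0.42992163 -0.16851345  0.2125766 ] [ 7.21427259e-01  6.92490097e-01  9.14878835e-06 -4.18440959e-04]
[ 0.46176215 -0.15055344  0.107     ]
[[2.9, 4.7, 15.8], [7.7, 12.4, 42.2], [12.5, 20.2, 68.6], [16.4, 26.4, 89.7], [19.2, 31.1, 105.6]] roll [-0.001, -0.001, -0.002, -0.002, -0.003]
[[0.0, 4.1, 0.0], [0.0, 8.2, 0.0], [0.0, 12.3, 0.0], [0.0, 16.4, 0.0], [0.1, 20.5, 0.0]] roll [-0.0, -0.001, -0.001, -0.001, -0.001]
[[0.0, 4.1, 0.0], [0.0, 8.2, 0.0], [0.0, 12.3, 0.0], [0.0, 16.4, 0.0], [0.0, 20.5, 0.0]] roll [-0.0, -0.001, -0.001, -0.001, -0.001]
```

Call:
apply_moves(claw=[0.05,0.05,0.05,0.05,0.05], linear=[[3,5,16],[8,12.5,42],[12.5,20,69],[16.5,26.5,90],[19,31,105.5]], roll=[-0.001,-0.001,-0.002,-0.002,-0.003], newtons=100)

```text
t: 12.5
tool_pos: [0.462, -0.1479, 0.105]
eef_rot: [0.719, 0.695, -0.0, -0.001]
contact_force: [0.5, -0.7, -3.1]
grip_width: 0.167
```

Run:
```python
from h import *
for i in range(4):
    s=snap('wrist','w10'); p=s['st']['tool_pos']; print(p,inv(JIG,p))
held(s,cloud(s))
```

```text
[ 0.46199942 -0.14786474  0.10504067] [-0.03156505  0.08269578]
[ 0.46145808 -0.14729245  0.10261216] [-0.03212775  0.08324709]
[ 0.46109359 -0.14773266  0.10437745] [-0.03247525  0.08279335]
[ 0.46163258 -0.14834368  0.10612241] [-0.03191343  0.08220325]
end y -63.3 ztop -0.0086 line slope 0.0026 x at tcp 1.07 width 0.0159
```

View pics/w10.png

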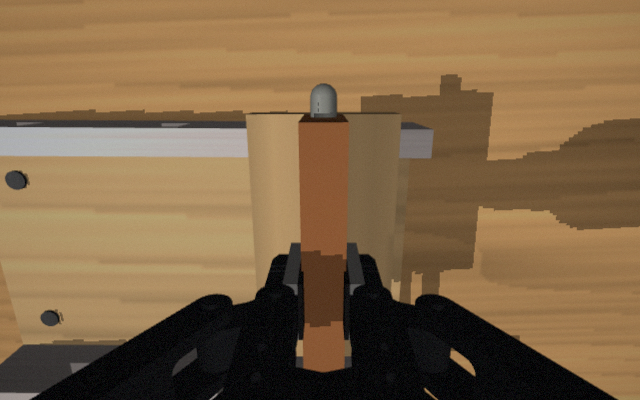

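Call:
apply_moves(claw=[0.05,0.05,0.05,0.05,0.05], linear=[[-1.2,3,-1],[-2.3,7,-1],[-2.3,12,-1],[-2.3,16,-1],[-2.3,20,-1]], roll=[0,0,0,0,0])

```text
t: 13.12
tool_pos: [0.4824, -0.153, 0.1083]
eef_rot: [0.719, 0.695, -0.0, -0.0]
contact_force: [-5.4, -0.3, -0.7]
grip_width: 0.165
```

Call:
apply_moves(claw=[0.05,0.05,0.05,0.05,0.05], linear=[[0,5,0],[0,11,0],[0,16,0],[0,20,0],[0,21,0]], roll=[0,0,0,0,0])

```text
t: 13.53
tool_pos: [0.5021, -0.1536, 0.1077]
eef_rot: [0.719, 0.695, -0.001, -0.001]
contact_force: [-9.6, -0.5, 3.4]
grip_width: 0.169
```

Run:
```python
from h import *
for i in range(4):
    s=snap('wrist','w11'); p=s['st']['tool_pos']; print(p,inv(JIG,p),s['st']['contact_force'].round(1))
held(s,cloud(s))
```

```text
[ 0.50212448 -0.15360922  0.10774567] [0.00874928 0.07847983] [-9.6 -0.5  3.4]
[ 0.50192041 -0.15356337  0.10765146] [0.00854362 0.0785179 ] [-9.  -0.8  1.7]
[ 0.501591   -0.15353701  0.10755179] [0.00821344 0.07853172] [-9.4 -0.4  1.9]
[ 0.50140464 -0.1535202   0.10749848] [0.00802658 0.07854143] [-8.7 -0.8  0.7]
end y -63.3 ztop -0.0084 line slope 0.0012 x at tcp 1.03 width 0.0159
```

Call:
apply_moves(claw=[0.05,0.05,0.05,0.05,0.05], linear=[[1.5,0,0],[1.5,0.5,10],[1.5,0.5,22],[1.5,0.5,34],[1.5,0.5,44]], roll=[0,0,0,0,0])

```text
t: 14.15
tool_pos: [0.5025, -0.1521, 0.0638]
eef_rot: [0.719, 0.695, -0.001, -0.001]
contact_force: [-9.1, -0.4, 5.9]
grip_width: 0.169
```

Call:
apply_moves(claw=[0.05,0.05,0.05,0.05,0.05], linear=[[0,0,4],[0,0,7],[0,0,9.5],[0,0,10],[0,0,10]], roll=[0,0,0,0,0])

```text
t: 14.57
tool_pos: [0.5015, -0.1518, 0.053]
eef_rot: [0.719, 0.695, -0.002, -0.002]
contact_force: [-8.1, -0.6, -0.0]
grip_width: 0.169
```

Run:
```python
from h import *
for i in range(2):
    s=snap('wrist','w12'); p=s['st']['tool_pos']; print(p,inv(JIG,p),s['st']['contact_force'].round(1))
held(s,cloud(s))
snap('scene','s12')
```

```text
[ 0.50147119 -0.15182489  0.05304689] [0.00802867 0.08023805] [-8.1 -0.6 -0. ]
[ 0.5015068  -0.15181937  0.05305066] [0.00806405 0.08024492] [-7.8 -0.   0.8]
end y -63.3 ztop -0.0086 line slope 0.0032 x at tcp 1.09 width 0.0159
```

View pics/w12.png

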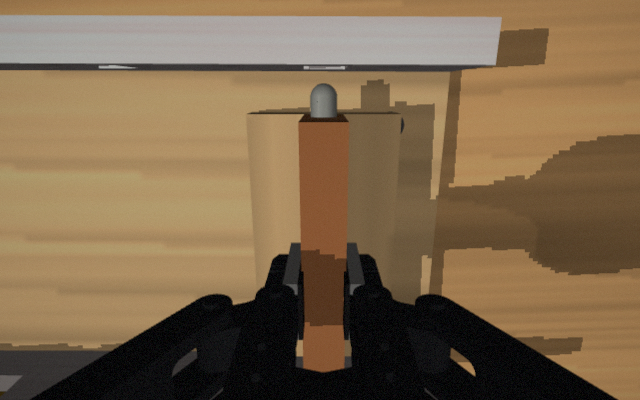

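View pics/s12.png

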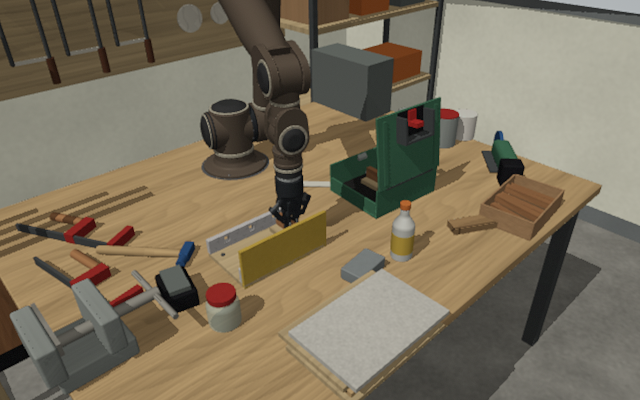

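The slat is down on the base; its plain pin at (323,95) px lines up with the hole at (325,68) px. Next I let it back.

Call:
apply_moves(claw=[0.05,0.05,0.05,0.05,0.05], linear=[[0,-4,0],[0,-8,0],[0,-12,0],[0,-16,0],[0,-18,0]], roll=[0,0,0,0,0])

```text
t: 15.13
tool_pos: [0.4843, -0.1512, 0.0531]
eef_rot: [0.719, 0.695, -0.001, -0.001]
contact_force: [-2.3, -0.6, -3.4]
grip_width: 0.171
```

Run:
```python
from h import *
for i in range(2):
    s=snap('wrist','w13'); p=s['st']['tool_pos']; print(p,inv(JIG,p),s['st']['contact_force'].round(1))
held(s,cloud(s))
```

```text
[ 0.48425192 -0.15124014  0.05314948] [-0.00920038  0.08016821] [-2.3 -0.6 -3.4]
[ 0.48445588 -0.15125135  0.05325837] [-0.00899614  0.08016475] [-4.6 -0.5 -3.1]
end y -63.3 ztop -0.0087 line slope 0.0027 x at tcp 1.07 width 0.0159
```

View pics/w13.png

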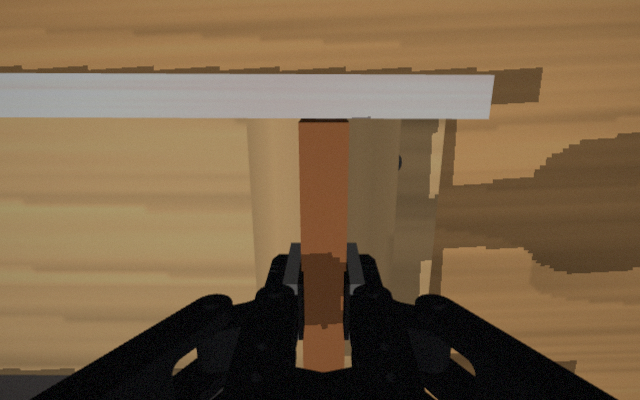

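Call:
apply_moves(claw=[0.45,0.45,0.45,0.45,0.45], linear=[[0,-1,0],[0,-1,0],[0,-1,-1],[0,-1,-15],[0,-1,-45]], roll=[0,0,0,0,0])

```text
t: 15.65
tool_pos: [0.4838, -0.1508, 0.0969]
eef_rot: [0.719, 0.695, -0.001, -0.002]
contact_force: [0.6, 0.3, -0.5]
grip_width: 0.448
```

Call:
apply_moves(claw=[0.45,0.45,0.45,0.45,0.45], linear=[[0,0,-35],[0,0,-70],[0,0,-105],[0,0,-135],[0,0,-150]], roll=[0,0,0,0,0])

```text
t: 16.07
tool_pos: [0.4868, -0.1517, 0.2542]
eef_rot: [0.719, 0.695, 0.002, 0.003]
contact_force: [0.3, 0.1, 1.0]
grip_width: 0.448
```

```bash
cat >> h.py <<'E'
def jigslats(W):
    for o in ribs(W,0,roi=lambda W:(W[...,0]>.43)&(W[...,0]<.56)&(W[...,1]>-.37)&(W[...,1]<-.09),minpix=100):
        print('jig slat',o,(inv(JIG,np.array(o[0])/1000)*1000).round(1))
E
python3 - <<'E'
from h import *
for i in range(2): s=snap('wrist','w14')
p=s['st']['tool_pos']; print(p); W=cloud(s); jigslats(W)
z=W[...,2]; x,y=W[...,0],W[...,1]
m=(abs(z-.055)<.0025)&(x<.45)&(y>-.42)&(y<-.06); P=W[m]
r=cv2.minAreaRect((P[:,:2]*1000).astype(np.float32)); print(r)
a=np.array([.489,.2395,.2]); plan(line(p,a,15),yaw=np.pi/2-.051)
E
```

```text
[ 0.48742666 -0.15191779  0.25571684]
jig slat (array([ 485.9, -150.8]), array([ 15.8, 112.2]), -0.0312, 2108, 0.0616) [-7.6 80.7]
((410.74566650390625, -228.01783752441406), (270.9023132324219, 14.019399642944336), 87.83837127685547)
[[26.0, -0.5, 1.2], [52.1, -1.3, 5.0], [78.2, -2.1, 8.7], [104.3, -2.9, 12.4], [130.4, -3.7, 16.1]] roll [0.001, 0.002, 0.003, 0.004, 0.005]
[[26.1, -0.9, 3.7], [52.2, -1.9, 7.4], [78.2, -2.8, 11.1], [104.3, -3.8, 14.9], [130.4, -4.7, 18.6]] roll [0.001, 0.002, 0.003, 0.004, 0.005]
[[26.1, -1.1, 3.7], [52.1, -2.2, 7.4], [78.2, -3.2, 11.1], [104.3, -4.3, 14.9], [130.4, -5.4, 18.6]] roll [0.001, 0.002, 0.003, 0.004, 0.005]
```

View pics/w14.png

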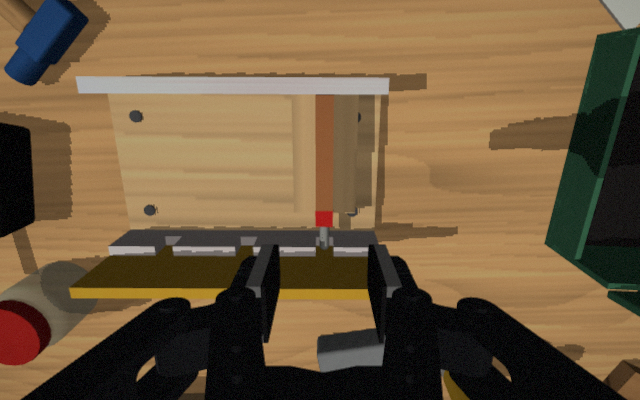

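The first slat is seated in bay 2. Its rib runs to the low cheek at (324,95) px and the sprung pin sits in the slot at (323,237) px.

Call:
apply_moves(claw=[0.45,0.45,0.45,0.45,0.45], linear=[[26,-0.5,1.2],[52,-1.3,5],[78,-2,8.7],[104,-2.9,12.4],[135,-3.7,16]], roll=[0.001,0.002,0.003,0.004,0.005])

```text
t: 16.58
tool_pos: [0.4859, -0.0155, 0.232]
eef_rot: [0.721, 0.693, 0.0, 0.0]
contact_force: [0.4, 0.6, 0.6]
grip_width: 0.452
```

Call:
apply_moves(claw=[0.45,0.45,0.45,0.45,0.45], linear=[[32,-1,3.7],[65,-2,7.4],[98,-3,11],[128,-4,15],[150,-5,18.5]], roll=[0.001,0.002,0.003,0.004,0.005])

```text
t: 17.0
tool_pos: [0.4867, 0.1363, 0.2134]
eef_rot: [0.722, 0.692, 0.0, -0.0]
contact_force: [0.4, -0.2, -0.1]
grip_width: 0.448
```

```bash
cat >> h.py <<'E'
def boxslats(W):
    for o in ribs(W,0,roi=lambda W:(W[...,0]>.395)&(W[...,0]<.59)&(W[...,1]>.11)&(W[...,1]<.38),minpix=200): print('box slat',o)
E
python3 - <<'E'
from h import *
for i in range(3): s=snap('wrist','w15')
boxslats(cloud(s))
p=s['st']['tool_pos']; print(p,s['st']['eef_rot'])
a=np.array([.491,.2395,.12]);plan(line(p,a,5),yaw=np.pi/2-.051)
E
```

```text
box slat (array([489.2, 240.2]), array([ 17.4, 120.5]), -0.0502, 3186, 0.061)
box slat (array([489. , 332.8]), array([ 18.4, 121. ]), -0.0829, 3395, 0.0608)
[0.48648785 0.13662837 0.21281132] [ 7.21267234e-01  6.92656477e-01 -3.17630350e-04 -6.93029860e-04]
[[22.0, -0.1, 19.0], [42.6, -0.1, 37.6], [63.2, -0.0, 56.1], [83.8, 0.0, 74.7], [104.4, 0.1, 93.3]] roll [0.002, 0.004, 0.006, 0.007, 0.009]
```

View pics/w15.png

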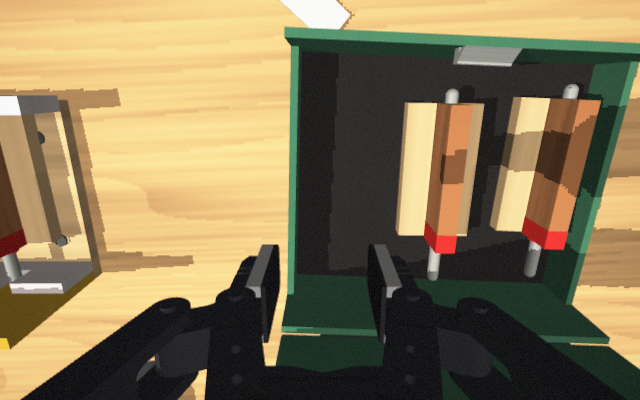

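The slats in the box show at (443,170) and (560,170) px. The third has shifted about 10 mm since the first look, so I'll remeasure it before grasping.

Call:
apply_moves(claw=[0.45,0.45,0.45,0.45,0.45], linear=[[22,0,19],[44,0,38],[66,0,57],[86,0,76],[103.5,0.5,92]], roll=[0.002,0.004,0.006,0.008,0.01])

```text
t: 17.57
tool_pos: [0.492, 0.2372, 0.1209]
eef_rot: [0.727, 0.687, -0.0, -0.0]
contact_force: [0.2, -0.5, 0.4]
grip_width: 0.449
```

Run:
```python
from h import *
for i in range(4): s=snap('wrist','w16'); print(s['st']['tool_pos'])
W=cloud(s); boxslats(W); print(s['st']['eef_rot'])
```

```text
[0.49200566 0.23716022 0.12091232]
[0.49111982 0.23893754 0.11774194]
[0.49089736 0.23739833 0.1191581 ]
[0.49134382 0.23657131 0.12082074]
box slat (array([489.5, 240.2]), array([ 16.1, 121.9]), -0.0481, 6176, 0.0612)
box slat (array([399., 330.]), array([ 0.7, 97.3]), 1.4895, 563, 0.0622)
box slat (array([486.3, 333.3]), array([ 18. , 115.3]), -0.0828, 6505, 0.061)
[ 7.25993009e-01  6.87700379e-01 -1.49855745e-03 -3.06170080e-04]
```

Call:
apply_moves(claw=[0.45,0.45,0.45,0.45,0.45], linear=[[1.5,0,8],[1.5,0,28],[1.5,0,48],[1.5,0,62],[1.5,0,66.5]], roll=[0,0,0,0,0], newtons=100)

```text
t: 18.18
tool_pos: [0.4914, 0.2371, 0.0543]
eef_rot: [0.727, 0.687, -0.001, -0.0]
contact_force: [0.0, 0.2, 0.1]
grip_width: 0.451
```

Call:
apply_moves(claw=[0.45,0.3,0.15,0.1,0.05], linear=[[0,0,0],[0,0,0],[0,0,0],[0,0,0],[0,0,0]], roll=[0,0,0,0,0])

```text
t: 18.6
tool_pos: [0.493, 0.2388, 0.0575]
eef_rot: [0.726, 0.687, 0.001, 0.001]
contact_force: [-0.9, -1.5, 7.5]
grip_width: 0.164
```

Call:
apply_moves(claw=[0.05,0.05,0.05,0.05,0.05], linear=[[0,0,-8],[0,0,-40],[0,0,-80],[0,0,-120],[0,0,-155]], roll=[0,0,0,0,0])

```text
t: 19.02
tool_pos: [0.4917, 0.2386, 0.2136]
eef_rot: [0.726, 0.688, 0.0, 0.0]
contact_force: [1.6, -0.2, -2.7]
grip_width: 0.167
```

Run:
```python
from h import *
for i in range(3): s=snap('wrist','w17'); p=s['st']['tool_pos'];print(p,s['st']['grip_width'],s['st']['contact_force'].round(1))
W=cloud(s); held(s,W)
a=fr(JIG,-.035,0,.19)
plan(line(p,a,15),yaw=np.pi/2-.038)
```

```text
[0.49170849 0.23858491 0.2136309 ] 0.16678863662436821 [ 1.6 -0.2 -2.7]
[0.49396361 0.23968496 0.22098436] 0.1642931583238208 [2.3 1.4 3.9]
[0.49436223 0.23987219 0.21802671] 0.1649146109118923 [ 0.6 -0.3 -2.2]
end y -64.4 ztop -0.0043 line slope 0.0007 x at tcp 0.95 width 0.0157
[[-31.0, -0.0, -1.6], [-62.4, -0.9, 0.3], [-93.9, -1.8, 2.1], [-125.3, -2.6, 4.0], [-156.7, -3.5, 5.9]] roll [-0.001, -0.002, -0.003, -0.004, -0.006]
[[-31.4, -1.1, 1.9], [-62.9, -2.1, 3.7], [-94.3, -3.2, 5.6], [-125.8, -4.2, 7.5], [-157.2, -5.3, 9.3]] roll [-0.001, -0.002, -0.003, -0.004, -0.006]
[[-31.4, -1.2, 1.9], [-62.9, -2.5, 3.7], [-94.3, -3.7, 5.6], [-125.7, -4.9, 7.5], [-157.2, -6.1, 9.3]] roll [-0.001, -0.002, -0.003, -0.004, -0.006]
```

View pics/w17.png

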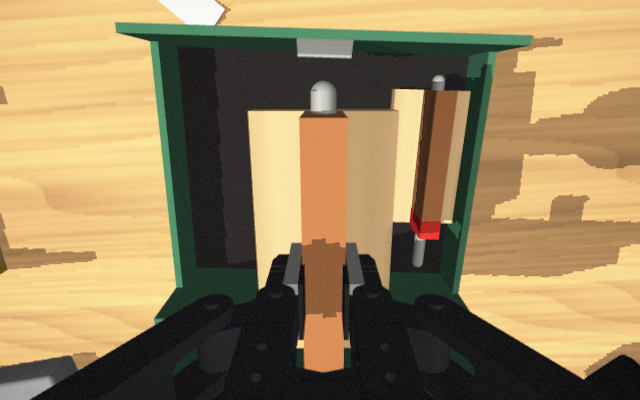

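The second slat is held straight (rib at 323 px) and one slat remains in the box at (440,150) px. Now over to bay 1.

Call:
apply_moves(claw=[0.05,0.05,0.05,0.05,0.05], linear=[[-25,0,0],[-60,-1,0.5],[-97,-2,2],[-134,-2.5,4],[-170,-3.5,6]], roll=[-0.002,-0.004,-0.006,-0.008,-0.01])

```text
t: 19.58
tool_pos: [0.4779, 0.0676, 0.203]
eef_rot: [0.722, 0.691, -0.001, -0.001]
contact_force: [0.1, -0.1, -2.3]
grip_width: 0.167
```

Call:
apply_moves(claw=[0.05,0.05,0.05,0.05,0.05], linear=[[-36,-1,2],[-72,-2,4],[-108,-3,6],[-143,-4,8],[-175,-6,10]], roll=[-0.001,-0.002,-0.003,-0.004,-0.004])

```text
t: 20.0
tool_pos: [0.4641, -0.1071, 0.1931]
eef_rot: [0.721, 0.692, -0.001, -0.001]
contact_force: [1.5, -0.2, -2.5]
grip_width: 0.167
```

Run:
```python
from h import *
for i in range(2): s=snap('wrist','w18'); p=s['st']['tool_pos'];print(p,s['st']['eef_rot'].round(4))
a=fr(JIG,-.032,0,.112)
plan(line(p,a,10),yaw=np.pi/2-.038)
```

```text
[ 0.46405486 -0.1071294   0.19313116] [ 0.7215  0.6924 -0.0008 -0.0011]
[ 0.46338749 -0.11153796  0.19267382] [ 7.228e-01  6.910e-01 -2.600e-03 -1.000e-04]
[[-14.5, -0.1, 8.2], [-26.4, -0.1, 16.2], [-38.3, -0.0, 24.3], [-50.2, 0.0, 32.4], [-62.1, 0.1, 40.4]] roll [-0.001, -0.002, -0.002, -0.003, -0.004]
[[-11.9, 0.0, 8.1], [-23.8, 0.0, 16.1], [-35.7, 0.0, 24.2], [-47.6, 0.0, 32.3], [-59.5, 0.0, 40.3]] roll [-0.001, -0.002, -0.002, -0.003, -0.004]
```

Call:
apply_moves(claw=[0.05,0.05,0.05,0.05,0.05], linear=[[-20,0,5],[-48,0,15],[-80,0,30],[-105,0,50],[-122,0,66]], roll=[-0.001,-0.002,-0.003,-0.004,-0.004])

```text
t: 20.52
tool_pos: [0.4594, -0.2285, 0.1264]
eef_rot: [0.72, 0.694, -0.001, -0.001]
contact_force: [0.2, 0.3, -2.6]
grip_width: 0.168
```

Call:
apply_moves(claw=[0.05,0.05,0.05,0.05,0.05], linear=[[0,0,8],[0,0,14],[0,0,14],[0,0,14],[0,0,14]], roll=[0,0,0,0,0])

```text
t: 20.93
tool_pos: [0.4609, -0.2265, 0.1156]
eef_rot: [0.719, 0.695, 0.0, 0.0]
contact_force: [-0.1, 0.4, -2.0]
grip_width: 0.162
```

Run:
```python
from h import *
for i in range(3): s=snap('wrist','w19'); p=s['st']['tool_pos'];print(p,s['st']['eef_rot'].round(4),inv(JIG,p))
held(s,cloud(s))
a=fr(JIG,.0104,0,.112)
plan(line(p,a,10),yaw=np.pi/2-.038)
```

```text
[ 0.46093336 -0.22653218  0.11558311] [7.195e-01 6.945e-01 3.000e-04 4.000e-04] [-0.0296417   0.00404463]
[ 0.46109303 -0.22667185  0.11582012] [7.195e-01 6.945e-01 3.000e-04 6.000e-04] [-0.02947684  0.00391112]
[ 0.4611034  -0.22683315  0.11585723] [7.196e-01 6.944e-01 3.000e-04 7.000e-04] [-0.02946035  0.00375033]
end y -64.4 ztop -0.0043 line slope 0.0004 x at tcp 0.95 width 0.0156
[[-0.3, 4.0, 0.4], [-0.7, 8.0, 0.7], [-1.0, 12.0, 1.1], [-1.4, 16.0, 1.5], [-1.8, 20.0, 1.9]] roll [0.0, 0.0, 0.001, 0.001, 0.001]
[[-0.4, 4.0, 0.4], [-0.8, 8.0, 0.8], [-1.1, 12.0, 1.2], [-1.5, 15.9, 1.5], [-1.9, 19.9, 1.9]] roll [0.0, 0.0, 0.001, 0.001, 0.001]
```

View pics/w19.png

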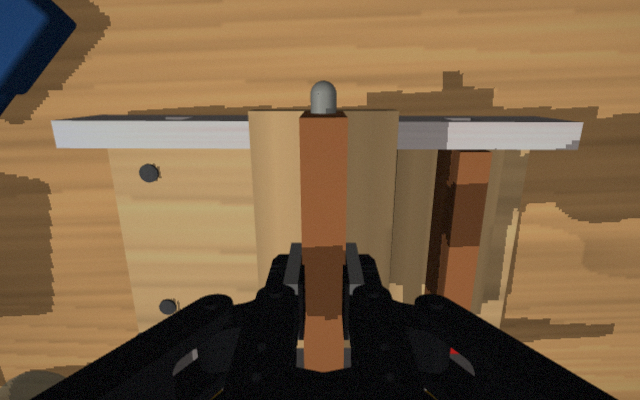

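The second slat is above bay 1 with bay 2's slat on the right (465,220 px). I'll centre it by 4 mm and squeeze the spring.

Call:
apply_moves(claw=[0.05,0.05,0.05,0.05,0.05], linear=[[-2,3,2],[-3.8,7,3],[-3.8,12,3],[-3.8,16,3],[-3.8,20,3]], roll=[0,0,0,0,0])

```text
t: 21.5
tool_pos: [0.4802, -0.232, 0.1117]
eef_rot: [0.72, 0.694, -0.001, -0.0]
contact_force: [-4.0, -0.4, -0.8]
grip_width: 0.166
```

Call:
apply_moves(claw=[0.05,0.05,0.05,0.05,0.05], linear=[[0,5,0],[0,11,0],[0,16,0],[0,20,0],[0,20,0]], roll=[0,0,0,0,0])

```text
t: 21.92
tool_pos: [0.4991, -0.2326, 0.1115]
eef_rot: [0.72, 0.694, -0.001, -0.001]
contact_force: [-9.1, -0.6, 2.8]
grip_width: 0.165
```

Run:
```python
from h import *
for i in range(2): s=snap('wrist','w20'); p=s['st']['tool_pos'];print(p,s['st']['eef_rot'].round(4),inv(JIG,p),s['st']['contact_force'].round(1))
held(s,cloud(s))
```

```text
[ 0.49911925 -0.23257831  0.11148208] [ 0.7201  0.6939 -0.0015 -0.0014] [ 0.00874632 -0.00054642] [-9.1 -0.6  2.8]
[ 0.49876503 -0.2325755   0.11148023] [ 0.7201  0.6938 -0.0016 -0.0015] [ 0.00839226 -0.00055708] [-8.6 -0.   2.5]
end y -64.4 ztop -0.0043 line slope 0.0017 x at tcp 1.02 width 0.0156
```

Call:
apply_moves(claw=[0.05,0.05,0.05,0.05,0.05], linear=[[0.5,1,2],[0.5,1,12],[0.5,1,23],[0.5,1,34],[0.5,1,44]], roll=[0,0,0,0,0])

```text
t: 22.43
tool_pos: [0.5002, -0.2323, 0.0681]
eef_rot: [0.72, 0.694, -0.001, -0.001]
contact_force: [-10.1, 1.0, 7.2]
grip_width: 0.166
```

Call:
apply_moves(claw=[0.05,0.05,0.05,0.05,0.05], linear=[[0,0,4],[0,0,7],[0,0,9.5],[0,0,10],[0,0,10]], roll=[0,0,0,0,0])

```text
t: 22.85
tool_pos: [0.4995, -0.232, 0.0577]
eef_rot: [0.72, 0.694, -0.001, -0.001]
contact_force: [-8.5, 0.8, 3.7]
grip_width: 0.164
```

Run:
```python
from h import *
for i in range(2):
    s=snap('wrist','w21'); p=s['st']['tool_pos']; print(p,inv(JIG,p),s['st']['contact_force'].round(1),s['st']['grip_width'])
held(s,cloud(s))
```

```text
[ 0.49948919 -0.23199721  0.05772068] [9.09392047e-03 4.83066729e-05] [-8.5  0.8  3.7] 0.1637771202926597
[ 0.4994814  -0.23195919  0.05771266] [9.08468772e-03 8.60104693e-05] [-9.5 -0.2  3.8] 0.1616362694413969
end y -64.4 ztop -0.0043 line slope 0.0001 x at tcp 0.96 width 0.0156
```

View pics/w21.png

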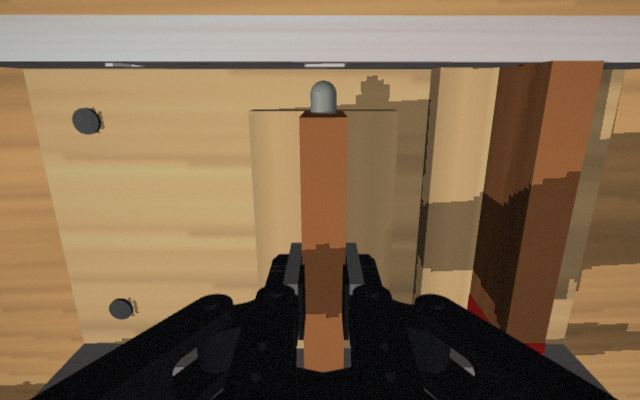

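The pin at (323,95) px points at the hole at (325,66) px and the slat is down on the base. I'll let it back 18 mm.

Call:
apply_moves(claw=[0.05,0.05,0.05,0.05,0.05], linear=[[0,-4,0],[0,-8,0],[0,-12,0],[0,-16,0],[0,-18,0]], roll=[0,0,0,0,0])

```text
t: 23.37
tool_pos: [0.4827, -0.2314, 0.0577]
eef_rot: [0.72, 0.694, -0.0, -0.0]
contact_force: [-3.5, -0.4, -1.8]
grip_width: 0.163
```

Run:
```python
from h import *
s=snap('wrist','w22'); p=s['st']['tool_pos']; print(p,inv(JIG,p),s['st']['contact_force'].round(1),s['st']['grip_width'])
held(s,cloud(s))
```

```text
[ 0.48267647 -0.23139979  0.05774056] [-7.72936388e-03  6.56868665e-06] [-3.5 -0.4 -1.8] 0.16321994194371392
end y -64.4 ztop -0.0043 line slope -0.0005 x at tcp 0.9 width 0.0157
```

View pics/w22.png

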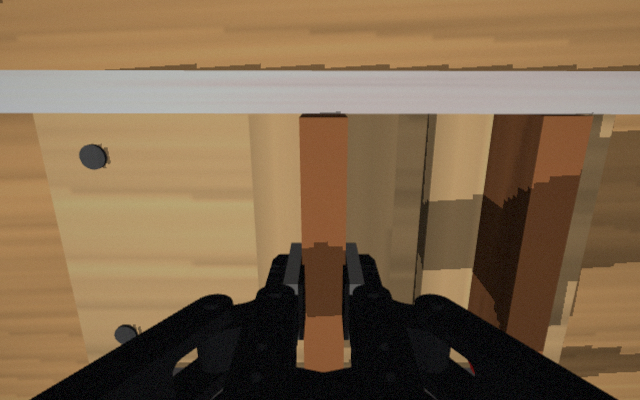

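The pin is in the hole, with the rib end at the low cheek at (323,115) px. I release and rise.

Call:
apply_moves(claw=[0.45,0.45,0.45,0.45,0.45], linear=[[0,-1,0],[0,-1,0],[0,-1,-1],[0,-1,-15],[0,-1,-45]], roll=[0,0,0,0,0])

```text
t: 23.83
tool_pos: [0.4811, -0.2306, 0.1005]
eef_rot: [0.72, 0.694, -0.001, -0.002]
contact_force: [0.5, -0.2, 0.3]
grip_width: 0.458
```

Call:
apply_moves(claw=[0.45,0.45,0.45,0.45,0.45], linear=[[5,0,-35],[20,0,-70],[45,0,-105],[75,0,-135],[110,0,-150]], roll=[0,0,0,0,0])

```text
t: 24.25
tool_pos: [0.488, -0.1216, 0.2574]
eef_rot: [0.721, 0.693, 0.002, 0.003]
contact_force: [0.9, 0.6, -0.9]
grip_width: 0.45
```

Run:
```python
from h import *
s=snap('wrist','w23')
p=s['st']['tool_pos']; print(p); W=cloud(s); jigslats(W)
a=np.array([.480,.30,.22]); plan(line(p,a,15),yaw=np.pi/2-.083)
```

```text
[ 0.48796487 -0.12160718  0.2573779 ]
jig slat (array([ 484.2, -230.6]), array([ 17.2, 108.7]), -0.0327, 2194, 0.0616) [-6.2  0.9]
jig slat (array([ 485.8, -151. ]), array([ 16.5, 111.1]), -0.0335, 2146, 0.0616) [-7.7 80.5]
[[22.4, -1.9, 4.8], [50.5, -3.4, 7.3], [78.6, -4.9, 9.8], [106.6, -6.4, 12.3], [134.7, -7.9, 14.8]] roll [0.003, 0.007, 0.01, 0.013, 0.016]
[[28.0, -1.9, 2.5], [56.1, -3.9, 5.0], [84.1, -5.8, 7.5], [112.2, -7.8, 10.0], [140.2, -9.7, 12.5]] roll [0.003, 0.007, 0.01, 0.013, 0.016]
[[28.0, -2.4, 2.5], [56.0, -4.8, 5.0], [84.0, -7.2, 7.5], [112.0, -9.6, 10.0], [140.0, -12.0, 12.5]] roll [0.003, 0.007, 0.01, 0.013, 0.016]
```

View pics/w23.png

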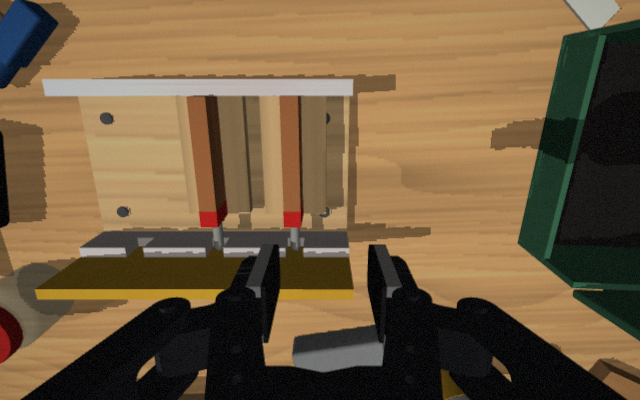

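Both slats are seated; their sprung pins sit in the slots at (217,237) and (296,237) px. Now the third slat.

Call:
apply_moves(claw=[0.4,0.4,0.4,0.4,0.4], linear=[[32,-2,5],[66,-4,7.5],[102,-6,10],[138,-8,12],[174,-10,15]], roll=[0.005,0.01,0.015,0.02,0.025])

```text
t: 24.72
tool_pos: [0.4832, 0.0546, 0.2386]
eef_rot: [0.729, 0.685, 0.001, 0.001]
contact_force: [1.0, -0.1, 0.3]
grip_width: 0.399
```

Call:
apply_moves(claw=[0.4,0.4,0.4,0.4,0.4], linear=[[37,-3,4],[74,-6,8],[111,-9,12],[148,-11,16],[175,-13,20]], roll=[0.005,0.01,0.015,0.02,0.022])

```text
t: 25.13
tool_pos: [0.4808, 0.2315, 0.2182]
eef_rot: [0.736, 0.677, 0.001, -0.0]
contact_force: [0.7, -0.3, 0.5]
grip_width: 0.402
```

Run:
```python
from h import *
for i in range(3): s=snap('wrist','w24')
boxslats(cloud(s))
p=s['st']['tool_pos']; print(p,s['st']['eef_rot'])
a=np.array([.491,.332,.12]);plan(line(p,a,10),yaw=np.pi/2-.083)
```

```text
box slat (array([489.2, 333.1]), array([ 17.2, 121.2]), -0.0821, 3076, 0.061)
[0.48062287 0.23221357 0.21717052] [ 7.34383163e-01  6.78734755e-01  4.91215195e-04 -5.11458882e-04]
[[11.8, 0.1, 10.1], [21.8, 0.3, 19.8], [31.9, 0.6, 29.5], [41.9, 0.8, 39.3], [51.9, 1.1, 49.0]] roll [0.0, 0.001, 0.001, 0.001, 0.002]
[[10.0, 0.2, 9.7], [20.1, 0.4, 19.4], [30.1, 0.7, 29.2], [40.1, 0.9, 38.9], [50.1, 1.1, 48.6]] roll [0.0, 0.001, 0.001, 0.001, 0.002]
```

View pics/w24.png

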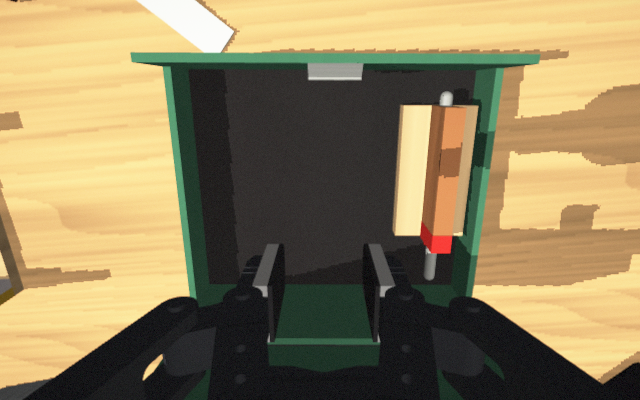

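The last slat lies against the +y wall (440,170 px), so I'll approach with a narrow opening (0.3) to clear the wall.

Call:
apply_moves(claw=[0.3,0.3,0.3,0.3,0.3], linear=[[20,0.5,10],[45,1,28],[68,1.5,50],[88,2,75],[101,2,97]], roll=[0,0,0,0,0])

```text
t: 25.7
tool_pos: [0.4919, 0.3297, 0.1202]
eef_rot: [0.736, 0.677, 0.001, -0.0]
contact_force: [-0.7, -0.4, 0.2]
grip_width: 0.301
```

Call:
apply_moves(claw=[0.3,0.3,0.3,0.3,0.3], linear=[[0,0,0],[0,0,0],[0,0,0],[0,0,0],[0,0,0]], roll=[0,0,0,0,0])

```text
t: 26.12
tool_pos: [0.492, 0.3282, 0.1228]
eef_rot: [0.737, 0.676, 0.001, 0.0]
contact_force: [0.6, 0.9, -0.4]
grip_width: 0.301
```

Run:
```python
from h import *
for i in range(2): s=snap('wrist','w25'); p=s['st']['tool_pos']; print(p,s['st']['eef_rot'].round(3))
boxslats(cloud(s))
a=np.array([.491,.332,.052]);plan(line(p,a,5),yaw=np.pi/2-.0825)
```

```text
[0.49198476 0.32817215 0.12281816] [0.737 0.676 0.001 0.   ]
[0.49184926 0.32825099 0.12257799] [0.736 0.676 0.001 0.   ]
box slat (array([399. , 329.5]), array([ 0.4, 97.8]), 1.4904, 403, 0.0618)
box slat (array([489.6, 333.2]), array([ 16.2, 121.2]), -0.0838, 6104, 0.0612)
[[0.7, -0.1, 13.8], [1.4, -0.3, 28.0], [2.2, -0.5, 42.1], [2.9, -0.8, 56.2], [3.6, -1.0, 70.3]] roll [-0.0, -0.001, -0.001, -0.002, -0.002]
```

View pics/w25.png

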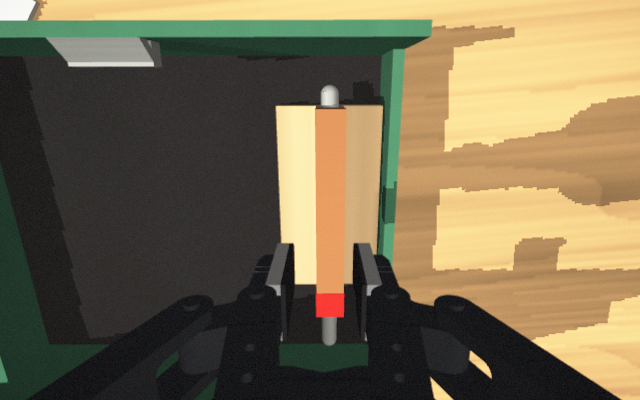

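Call:
apply_moves(claw=[0.3,0.3,0.3,0.3,0.3], linear=[[2,-0.5,3],[3.8,-1,12],[3.8,-1,28],[3.8,-1,44],[3.8,-1,52]], roll=[0,0,0,0,0], newtons=100)

```text
t: 26.63
tool_pos: [0.4893, 0.332, 0.0663]
eef_rot: [0.736, 0.677, -0.001, -0.0]
contact_force: [0.3, -0.6, -0.7]
grip_width: 0.301
```

Call:
apply_moves(claw=[0.3,0.3,0.3,0.3,0.3], linear=[[0,0,5],[0,0,11],[0,0,16],[0,0,17.5],[0,0,17.5]], roll=[0,0,0,0,0])

```text
t: 27.05
tool_pos: [0.4903, 0.3325, 0.0512]
eef_rot: [0.736, 0.677, -0.0, -0.0]
contact_force: [-0.1, -1.4, 0.3]
grip_width: 0.302
```

Call:
apply_moves(claw=[0.2,0.15,0.1,0.05,0.05], linear=[[0,0,0],[0,0,0],[0,0,0],[0,0,0],[0,0,0]], roll=[0,0,0,0,0])

```text
t: 27.47
tool_pos: [0.4906, 0.3322, 0.0521]
eef_rot: [0.736, 0.677, 0.0, 0.0]
contact_force: [-1.5, -4.0, 6.0]
grip_width: 0.169
```

Run:
```python
from h import *
for i in range(1): s=snap('wrist','w26'); p=s['st']['tool_pos']; print(p,s['st']['eef_rot'].round(3))
held(s,cloud(s))
```

```text
[0.4905976  0.33218059 0.05210754] [0.736 0.677 0.    0.   ]
end y -61.9 ztop -0.0091 line slope 0.0017 x at tcp 0.95 width 0.0159
```

View pics/w26.png

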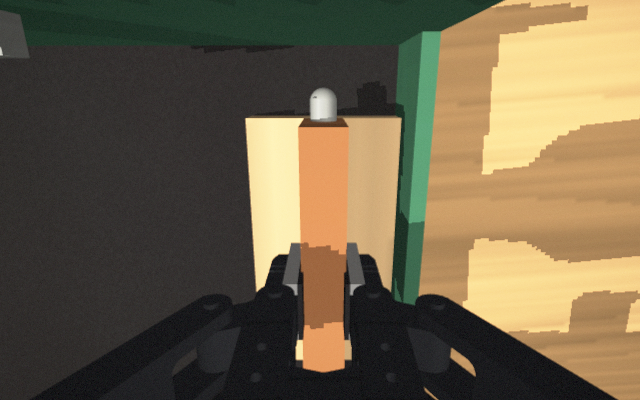

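The third slat is gripped, with its rib centred at 323 px. I lift and carry it to bay 0.

Call:
apply_moves(claw=[0.05,0.05,0.05,0.05,0.05], linear=[[-2,0,-8],[-5,0,-40],[-8,0,-78],[-10,0,-116],[-20,0,-150]], roll=[0,0,0,0,0])

```text
t: 27.93
tool_pos: [0.4886, 0.3136, 0.2036]
eef_rot: [0.736, 0.677, 0.001, -0.001]
contact_force: [1.0, -0.2, -2.0]
grip_width: 0.171
```

Run:
```python
from h import *
s=snap('wrist'); p=s['st']['tool_pos']; print(p)
held(s,cloud(s))
a=fr(JIG,-.034,-.08,.18); plan(line(p,a,20),yaw=np.pi/2-.038)
```

```text
[0.48857123 0.31355628 0.20358902]
end y -61.9 ztop -0.0091 line slope 0.0012 x at tcp 1.0 width 0.0159
[[-30.6, -1.0, 8.7], [-61.8, -0.1, 9.9], [-93.0, 0.7, 11.1], [-124.3, 1.6, 12.3], [-155.5, 2.5, 13.4]] roll [-0.002, -0.005, -0.007, -0.009, -0.011]
[[-31.2, 0.5, 1.2], [-62.5, 1.0, 2.4], [-93.7, 1.5, 3.5], [-125.0, 2.0, 4.7], [-156.2, 2.5, 5.9]] roll [-0.002, -0.005, -0.007, -0.009, -0.011]
[[-31.2, 0.1, 1.2], [-62.5, 0.3, 2.4], [-93.7, 0.4, 3.5], [-125.0, 0.6, 4.7], [-156.2, 0.7, 5.9]] roll [-0.002, -0.005, -0.007, -0.009, -0.011]
[[-31.2, -0.2, 1.2], [-62.5, -0.4, 2.4], [-93.7, -0.6, 3.5], [-125.0, -0.9, 4.7], [-156.2, -1.1, 5.9]] roll [-0.002, -0.005, -0.007, -0.009, -0.011]
```

Call:
apply_moves(claw=[0.05,0.05,0.05,0.05,0.05], linear=[[-28,0,1],[-60,0,2],[-93,0.7,3],[-125,1.6,4],[-157,2.5,6]], roll=[-0.002,-0.005,-0.007,-0.009,-0.011])

```text
t: 28.4
tool_pos: [0.4777, 0.155, 0.1954]
eef_rot: [0.732, 0.681, 0.0, -0.0]
contact_force: [0.8, -0.7, -2.4]
grip_width: 0.173
```

Call:
apply_moves(claw=[0.05,0.05,0.05,0.05,0.05], linear=[[-32,0.5,1],[-64,1,2],[-96,1.5,3.5],[-128,2,4.7],[-160,2.5,6]], roll=[-0.002,-0.005,-0.007,-0.009,-0.011])

```text
t: 28.82
tool_pos: [0.4685, -0.005, 0.1894]
eef_rot: [0.728, 0.685, 0.0, -0.0]
contact_force: [1.1, 0.2, -2.4]
grip_width: 0.171
```

Call:
apply_moves(claw=[0.05,0.05,0.05,0.05,0.05], linear=[[-32,0,1],[-64,0,2],[-96,0.4,3.5],[-128,0.6,4.7],[-160,0.7,6]], roll=[-0.002,-0.005,-0.007,-0.009,-0.011])

```text
t: 29.23
tool_pos: [0.4595, -0.1649, 0.1834]
eef_rot: [0.725, 0.689, 0.0, 0.0]
contact_force: [0.9, -0.1, -2.4]
grip_width: 0.17
```

Run:
```python
from h import *
for i in range(2): s=snap('wrist','w27'); p=s['st']['tool_pos'];print(p,s['st']['eef_rot'].round(4))
held(s,cloud(s))
a=fr(JIG,-.034,-.08,.107)
plan(line(p,a,5),yaw=np.pi/2-.038)
```

```text
[ 0.45947698 -0.16487996  0.18336007] [7.248e-01 6.890e-01 5.000e-04 0.000e+00]
[ 0.45931191 -0.16955239  0.18300029] [ 0.726   0.6877 -0.0012  0.0013]
end y -61.9 ztop -0.0091 line slope 0.0022 x at tcp 1.05 width 0.0159
[[-30.7, 0.4, 15.2], [-58.9, 0.8, 30.4], [-87.1, 1.2, 45.6], [-115.2, 1.6, 60.8], [-143.4, 2.0, 76.0]] roll [-0.004, -0.007, -0.011, -0.014, -0.018]
```

Call:
apply_moves(claw=[0.05,0.05,0.05,0.05,0.05], linear=[[-30,0.4,2],[-62,0.8,6],[-95,1.2,18],[-125,1.6,38],[-147,2,58]], roll=[-0.003,-0.006,-0.009,-0.012,-0.013])

```text
t: 29.75
tool_pos: [0.4548, -0.3125, 0.1253]
eef_rot: [0.721, 0.693, 0.0, 0.001]
contact_force: [0.9, -0.1, -2.6]
grip_width: 0.167
```

Call:
apply_moves(claw=[0.05,0.05,0.05,0.05,0.05], linear=[[0,0,10],[0,0,18],[0,0,18],[0,0,18],[0,0,18]], roll=[0,0,0,0,0])

```text
t: 30.17
tool_pos: [0.455, -0.3096, 0.1085]
eef_rot: [0.72, 0.694, 0.0, 0.001]
contact_force: [-0.2, -0.1, -1.7]
grip_width: 0.166
```

Run:
```python
from h import *
for i in range(3): s=snap('wrist','w28'); p=s['st']['tool_pos'];print(p,s['st']['eef_rot'].round(4),inv(JIG,p))
held(s,cloud(s))
a=fr(JIG,.0075,-.08,.107)
plan(line(p,a,10),yaw=np.pi/2-.038)
```

```text
[ 0.45498266 -0.30963069  0.10849913] [7.198e-01 6.942e-01 3.000e-04 7.000e-04] [-0.03243112 -0.07921996]
[ 0.45506218 -0.30981832  0.108682  ] [7.198e-01 6.942e-01 3.000e-04 9.000e-04] [-0.03234452 -0.07940444]
[ 0.45505874 -0.30994927  0.10869269] [7.199e-01 6.941e-01 3.000e-04 1.000e-03] [-0.03234299 -0.07953543]
end y -61.9 ztop -0.0091 line slope 0.0016 x at tcp 1.04 width 0.0159
[[0.1, 4.1, 0.1], [0.0, 8.1, 0.2], [-0.0, 12.0, 0.4], [-0.1, 16.0, 0.6], [-0.1, 20.0, 0.7]] roll [0.0, 0.0, 0.0, 0.001, 0.001]
[[-0.0, 4.0, 0.2], [-0.1, 8.0, 0.3], [-0.1, 12.0, 0.5], [-0.2, 15.9, 0.7], [-0.2, 19.9, 0.8]] roll [0.0, 0.0, 0.0, 0.001, 0.001]
```

View pics/w28.png

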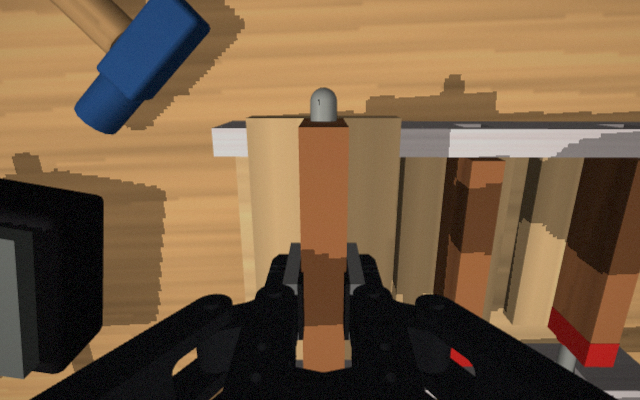

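The slat is centred over bay 0. The battery at (50,270) px is well clear, and the two placed slats are on the right.

Call:
apply_moves(claw=[0.05,0.05,0.05,0.05,0.05], linear=[[-0.5,3,0.5],[-0.5,7,1],[-0.5,12,1],[-0.5,16,1],[-0.5,20,1]], roll=[0,0,0,0,0])

```text
t: 30.73
tool_pos: [0.4743, -0.3117, 0.1063]
eef_rot: [0.72, 0.694, -0.0, -0.0]
contact_force: [-4.5, -0.7, -0.8]
grip_width: 0.173
```

Call:
apply_moves(claw=[0.05,0.05,0.05,0.05,0.05], linear=[[0,5,0],[0,11,0],[0,16,0],[0,20,0],[0,21,0]], roll=[0,0,0,0,0])

```text
t: 31.15
tool_pos: [0.494, -0.3124, 0.1061]
eef_rot: [0.72, 0.693, -0.001, -0.001]
contact_force: [-9.7, 0.5, 2.0]
grip_width: 0.169
```

Run:
```python
from h import *
for i in range(2): s=snap('wrist','w29'); p=s['st']['tool_pos'];print(p,s['st']['eef_rot'].round(4),inv(JIG,p),s['st']['contact_force'].round(1))
held(s,cloud(s))
```

```text
[ 0.49399617 -0.31244958  0.10607247] [ 0.7205  0.6935 -0.0014 -0.0014] [ 0.00666132 -0.08055466] [-9.7  0.5  2. ]
[ 0.49388177 -0.31242851  0.10608238] [ 0.7205  0.6935 -0.0014 -0.0014] [ 0.0065462  -0.08053795] [-10.4   0.7   2.5]
end y -61.9 ztop -0.0089 line slope 0.0026 x at tcp 1.06 width 0.0159
```

Call:
apply_moves(claw=[0.05,0.05,0.05,0.05,0.05], linear=[[0.5,0.5,2],[0.5,0.5,12],[0.5,0.5,23],[0.5,0.5,34],[0.5,0.5,43]], roll=[0,0,0,0,0])

```text
t: 31.67
tool_pos: [0.4945, -0.3123, 0.0636]
eef_rot: [0.721, 0.693, -0.001, -0.0]
contact_force: [-9.0, 0.3, 8.2]
grip_width: 0.166
```

Call:
apply_moves(claw=[0.05,0.05,0.05,0.05,0.05], linear=[[0,0,4],[0,0,7],[0,0,9.5],[0,0,10],[0,0,10]], roll=[0,0,0,0,0])

```text
t: 32.08
tool_pos: [0.4934, -0.3119, 0.0526]
eef_rot: [0.721, 0.693, -0.002, -0.002]
contact_force: [-9.7, 0.5, 0.8]
grip_width: 0.168
```

Run:
```python
from h import *
for i in range(2):
    s=snap('wrist','w30'); p=s['st']['tool_pos']; print(p,inv(JIG,p),s['st']['contact_force'].round(1),s['st']['grip_width'])
held(s,cloud(s))
```

```text
[ 0.49343002 -0.31188204  0.05261464] [ 0.00607401 -0.08000904] [-9.7  0.5  0.8] 0.16848401865256005
[ 0.49338274 -0.31185285  0.05259583] [ 0.00602566 -0.07998167] [-8.7 -0.7 -0.2] 0.1664949151939541
end y -61.9 ztop -0.009 line slope 0.0009 x at tcp 1.01 width 0.0159
```

View pics/w30.png

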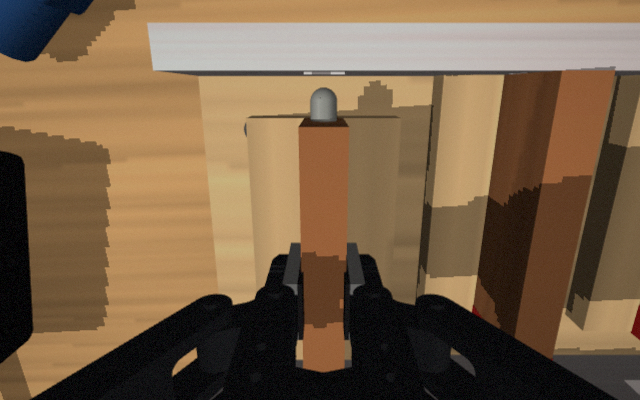

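The pin at (323,100) px lines up with the hole at (324,73) px. I let it back 17 mm.

Call:
apply_moves(claw=[0.05,0.05,0.05,0.05,0.05], linear=[[0,-4,0],[0,-8,0],[0,-12,0],[0,-15,0],[0,-17,0]], roll=[0,0,0,0,0])

```text
t: 32.6
tool_pos: [0.4771, -0.3113, 0.0527]
eef_rot: [0.721, 0.693, -0.001, -0.001]
contact_force: [-5.8, 0.0, -2.8]
grip_width: 0.169
```

Run:
```python
from h import *
s=snap('wrist','w31'); p=s['st']['tool_pos']; print(p,inv(JIG,p),s['st']['contact_force'].round(1),s['st']['grip_width'])
held(s,cloud(s))
```

```text
[ 0.47710699 -0.31126217  0.05271704] [-0.01026078 -0.08000974] [-5.8  0.  -2.8] 0.16949427368693706
end y -61.9 ztop -0.0091 line slope 0.0014 x at tcp 1.05 width 0.0159
```

View pics/w31.png

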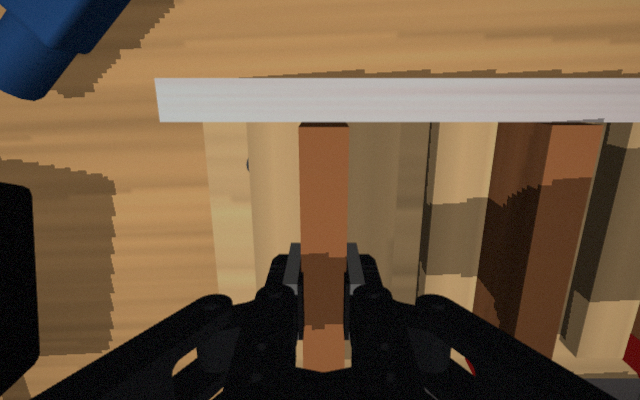

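The pin is in the hole, with the rib end at the cheek at (324,123) px. I release and rise.

Call:
apply_moves(claw=[0.45,0.45,0.45,0.45,0.45], linear=[[0,-1,0],[0,-1,0],[0,-1,-1],[0,-1,-15],[0,-1,-45]], roll=[0,0,0,0,0])

```text
t: 33.07
tool_pos: [0.4765, -0.3102, 0.0957]
eef_rot: [0.72, 0.694, -0.0, -0.003]
contact_force: [-0.1, 0.2, 0.6]
grip_width: 0.448
```

Call:
apply_moves(claw=[0.6,0.6,0.6,0.6,0.6], linear=[[5,0,-38],[30,-2,-75],[60,-4,-112],[90,-6,-150],[115,-8,-190]], roll=[0,0,0,0,0])

```text
t: 33.48
tool_pos: [0.4746, -0.2066, 0.2727]
eef_rot: [0.72, 0.694, 0.0, 0.0]
contact_force: [0.9, 0.3, 1.1]
grip_width: 0.603
```

Run:
```python
from h import *
for i in range(2): s=snap('wrist','w32')
p=s['st']['tool_pos']; print(p); W=cloud(s); jigslats(W)
snap('scene','s32')
```

```text
[ 0.47595337 -0.20418724  0.28038852]
jig slat (array([ 482.9, -310.3]), array([ 17.3, 106.4]), -0.0403, 1840, 0.062) [ -4.5 -78.8]
jig slat (array([ 484.5, -230.6]), array([ 16.3, 109.5]), -0.0384, 1786, 0.0616) [-5.9  0.9]
jig slat (array([ 485.6, -151. ]), array([ 16.5, 111.6]), -0.0357, 1866, 0.0615) [-7.9 80.5]
```

View pics/w32.png

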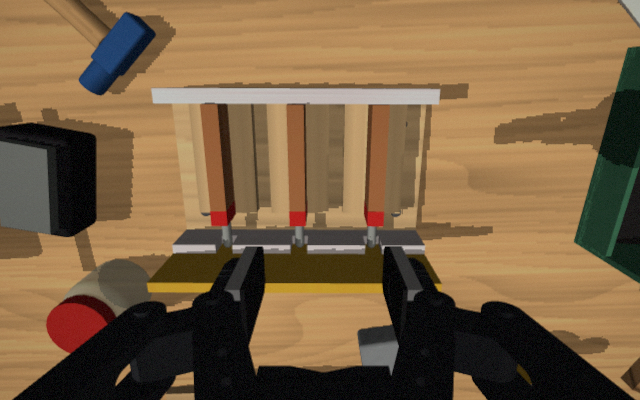

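View pics/s32.png

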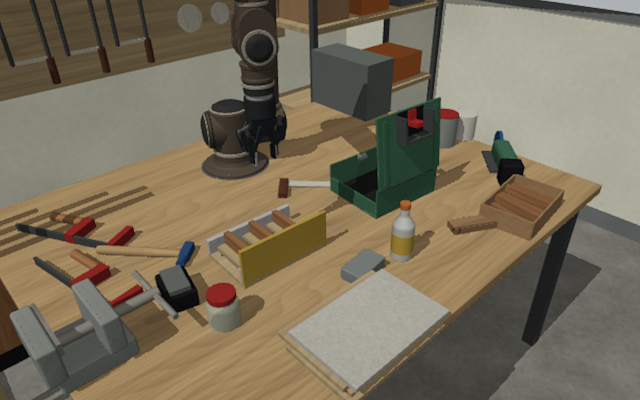

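All three slats are home: red ends at (221,217), (298,217) and (375,217) px, sprung pins in their slots. The box is empty and the lid still upright. Now I find the lid angle and grip to swing it shut.

Run:
```python
from h import *
s=snap('scene'); W=cloud(s); px=s['pixels'].astype(int); z=W[...,2]
m=(px[...,0]>110)&(px[...,1]<60)&(z>.2)&(z<.33)&(W[...,1]>.1)&(W[...,1]<.4)
P=W[m]; q=np.array([np.r_[inv(BOX,a),a[2]] for a in P]); print(len(q),q.mean(0),q.min(0),q.max(0))
g=(px[...,1]>px[...,0]+15)&(z>.13)&(z<.32)&(W[...,1]>.08)&(W[...,1]<.4)
P=W[g]; q=np.array([np.r_[inv(BOX,a),a[2]] for a in P]); k=np.polyfit(q[:,2],q[:,0],1); print(len(q),'lid top face x(z) slope',k,'theta',np.pi/2+np.arctan(-k[0])*-1, 'top',q[:,2].max())
p,r=pose(); print(p)
a=fr(BOX,.185,0,.385); print(a); plan(line(p,a,20),yaw=np.pi/2-.0863)
```

```text
116 [ 0.1152535  -0.00869875  0.2882164 ] [ 0.09564892 -0.02232309  0.26907165] [0.13904208 0.0440197  0.3139697 ]
2647 lid top face x(z) slope [-0.11434454  0.13086873] theta 1.4569462519078635 top 0.3199220121723003
[ 0.47568518 -0.2075769   0.27249039]
[0.68041152 0.22265431 0.385     ]
[[21.9, 9.5, -5.6], [43.7, 18.9, -11.3], [65.6, 28.4, -16.9], [87.5, 37.8, -22.5], [109.3, 47.3, -28.1]] roll [0.003, 0.005, 0.008, 0.01, 0.013]
[[22.0, 9.2, -5.6], [44.0, 18.4, -11.3], [66.0, 27.5, -16.9], [87.9, 36.7, -22.5], [109.9, 45.9, -28.1]] roll [0.003, 0.005, 0.008, 0.01, 0.013]
[[22.1, 8.9, -5.6], [44.2, 17.8, -11.3], [66.3, 26.7, -16.9], [88.4, 35.6, -22.5], [110.5, 44.5, -28.1]] roll [0.003, 0.005, 0.008, 0.01, 0.013]
[[22.2, 8.6, -5.6], [44.4, 17.2, -11.3], [66.6, 25.9, -16.9], [88.8, 34.5, -22.5], [111.0, 43.1, -28.1]] roll [0.003, 0.005, 0.008, 0.01, 0.013]
```

Call:
apply_moves(claw=[0.6,0.6,0.6,0.6,0.6], linear=[[21,9.5,-15],[44,19,-30],[68,29,-45],[92,39,-60],[115,50,-75]], roll=[0.003,0.005,0.008,0.01,0.013])

```text
t: 34.1
tool_pos: [0.5292, -0.0944, 0.3448]
eef_rot: [0.725, 0.688, -0.001, -0.001]
contact_force: [0.9, -0.2, -0.1]
grip_width: 0.593
```

Call:
apply_moves(claw=[0.6,0.6,0.6,0.6,0.6], linear=[[24,10,-10],[48,20,-20],[72,30,-30],[96,40,-38],[120,50,-40]], roll=[0.003,0.005,0.008,0.01,0.013])

```text
t: 34.52
tool_pos: [0.5859, 0.023, 0.3853]
eef_rot: [0.73, 0.684, -0.0, -0.0]
contact_force: [0.2, -0.6, 0.5]
grip_width: 0.601
```

Call:
apply_moves(claw=[0.6,0.6,0.6,0.6,0.6], linear=[[24,10,0],[48,20,0],[72,29,0],[96,38,0],[116,46,0]], roll=[0.003,0.006,0.009,0.012,0.013])

```text
t: 34.93
tool_pos: [0.6393, 0.1363, 0.3834]
eef_rot: [0.734, 0.679, -0.001, -0.001]
contact_force: [-0.2, -0.3, -0.2]
grip_width: 0.603
```

Run:
```python
from h import *
s=snap('scene','s33'); p,r=pose(); print(p,ctrl.state()['joints'].round(2))
a=fr(BOX,.188,0,.36); b=fr(BOX,.188,0,.28)
plan(line(p,a,5)+line(a,b,5),yaw=np.pi/2-.0863)
```

```text
[0.64033071 0.13936282 0.38184054] [0.21 0.47 0.72 1.82 0.   0.29]
[[17.2, 7.4, 4.4], [34.4, 14.7, 8.7], [51.6, 22.1, 13.1], [68.8, 29.4, 17.5], [86.0, 36.8, 21.8]] roll [0.001, 0.002, 0.003, 0.005, 0.006]
[[0.0, 0.0, 16.0], [0.0, 0.0, 32.0], [0.0, 0.0, 48.0], [0.0, 0.0, 64.0], [0.0, 0.0, 80.0]] roll [0.001, 0.002, 0.003, 0.005, 0.006]
```

Call:
apply_moves(claw=[0.6,0.6,0.6,0.6,0.6], linear=[[18,8,0],[36,16,0],[54,24,0],[72,32,5],[86,38,10]], roll=[0.002,0.004,0.005,0.006,0.006])

```text
t: 35.4
tool_pos: [0.684, 0.2187, 0.3733]
eef_rot: [0.736, 0.677, -0.001, -0.001]
contact_force: [-0.6, -0.4, -0.1]
grip_width: 0.599
```

Call:
apply_moves(claw=[0.6,0.6,0.6,0.6,0.6], linear=[[0,0,10],[0,0,30],[0,0,55],[0,0,78],[0,0,90]], roll=[0,0,0,0,0])

```text
t: 35.82
tool_pos: [0.6823, 0.2171, 0.2803]
eef_rot: [0.736, 0.677, -0.003, -0.001]
contact_force: [-1.2, -0.9, -0.2]
grip_width: 0.602
```

Run:
```python
from h import *
s=snap('scene','s34'); snap('wrist','w34'); p,r=pose(); print(p,inv(BOX,p),ctrl.state()['joints'].round(2),ctrl.state()['contact_force'].round(1))
a=fr(BOX,.128,0,.280)
plan(line(p,a,10),yaw=np.pi/2-.0863)
```

```text
[0.6820024  0.21695891 0.28089126] [ 0.18707586 -0.00553709] [ 0.31  0.54  0.6   1.64 -0.    0.39] [-0.   0.6  0.3]
[[0.6, -5.9, 0.1], [1.1, -11.8, 0.2], [1.7, -17.7, 0.3], [2.3, -23.6, 0.4], [2.8, -29.5, 0.4]] roll [0.0, 0.001, 0.001, 0.001, 0.001]
[[0.6, -5.9, 0.1], [1.1, -11.8, 0.2], [1.7, -17.7, 0.3], [2.2, -23.6, 0.4], [2.8, -29.5, 0.4]] roll [0.0, 0.001, 0.001, 0.001, 0.001]
```

View pics/w34.png

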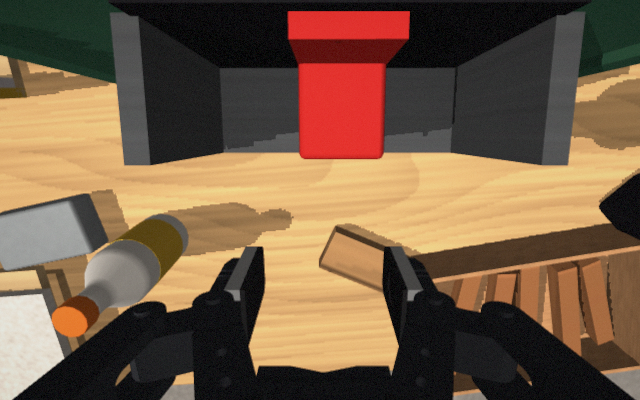

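View pics/s34.png

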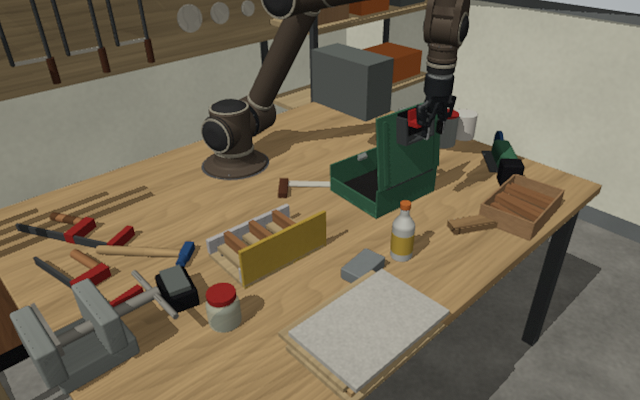

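The red grip hangs at (342,110) px between the dark walls. The gripper is about 6 mm to its left and I shift to match.

Call:
apply_moves(claw=[0.6,0.6,0.6,0.6,0.6], linear=[[3,-6,0],[5.5,-14,0],[5.5,-24,0],[5.5,-34,0],[5.5,-42,0]], roll=[0,0,0,0,0])

```text
t: 36.33
tool_pos: [0.641, 0.2273, 0.2872]
eef_rot: [0.736, 0.677, 0.001, 0.0]
contact_force: [-0.3, 0.4, 0.4]
grip_width: 0.599
```

Call:
apply_moves(claw=[0.6,0.6,0.6,0.6,0.6], linear=[[0,-6,0],[0,-12,0],[0,-16,0],[0,-17,0],[0,-17,0]], roll=[0,0,0,0,0])

```text
t: 36.75
tool_pos: [0.6243, 0.2285, 0.286]
eef_rot: [0.736, 0.677, 0.0, 0.0]
contact_force: [0.1, 0.3, 0.6]
grip_width: 0.597
```

Call:
apply_moves(claw=[0.35,0.25,0.2,0.2,0.2], linear=[[0,0,0],[0,0,0],[0,0,0],[0,0,0],[0,0,0]], roll=[0,0,0,0,0], newtons=50)

```text
t: 37.17
tool_pos: [0.6246, 0.2279, 0.2857]
eef_rot: [0.736, 0.677, -0.0, 0.0]
contact_force: [-0.4, -3.3, 1.3]
grip_width: 0.317
```

Run:
```python
from h import *
s=snap('scene','s35'); snap('wrist','w35'); p,r=pose(); print(p,inv(BOX,p),ctrl.state()['grip_width'],ctrl.state()['contact_force'].round(1))
H=np.array([.111,.096])
def grip(pad,th):
    a=np.array([36,31.])/1000; c,s=np.cos(pad),np.sin(pad)
    q=np.array([-.215,.006])+np.array([c*a[0]-s*a[1], s*a[0]+c*a[1]]); c,s=np.cos(th),np.sin(th)
    return H+np.array([c*q[0]+s*q[1], -s*q[0]+c*q[1]])
q=np.array([inv(BOX,p)[0],p[2]]); rel=q-H; print('radius',np.hypot(*rel), np.hypot(*(grip(0,0)-H)), 'theta0', np.arctan2(rel[1],-rel[0])-np.arctan2(*(grip(0,0)-H)[::-1]*np.array([1,-1])))
# arc following from current point around hinge
R0=np.hypot(*rel); a0=np.arctan2(rel[1],-rel[0]); g=grip(0,0)-H; ag=np.arctan2(g[1],-g[0]); print('theta',a0-ag)
for th in np.arange(1.4,0,-.1):
    a=th+ag; x=np.array([-np.cos(a),np.sin(a)])*R0+H; print(round(th,2),((x-q)*1000).round(1))
```

```text
[0.62460154 0.22789869 0.28566684] [0.12894569 0.00041444] 0.31671117475106353 [ 0.9 -3.7  1.6]
radius 0.19051392722134058 0.1827840255602223 theta0 1.4612991672986404
theta 1.4612991672986404
1.4 [-11.7   0.7]
1.3 [-30.7   0.4]
1.2 [-49.6  -1.8]
1.1 [-68.2  -5.9]
1.0 [-86.3 -11.8]
0.9 [-103.7  -19.5]
0.8 [-120.3  -29. ]
0.7 [-135.8  -40. ]
0.6 [-150.2  -52.5]
0.5 [-163.2  -66.4]
0.4 [-174.8  -81.5]
0.3 [-184.8  -97.7]
0.2 [-193.1 -114.8]
0.1 [-199.7 -132.7]
```

View pics/w35.png

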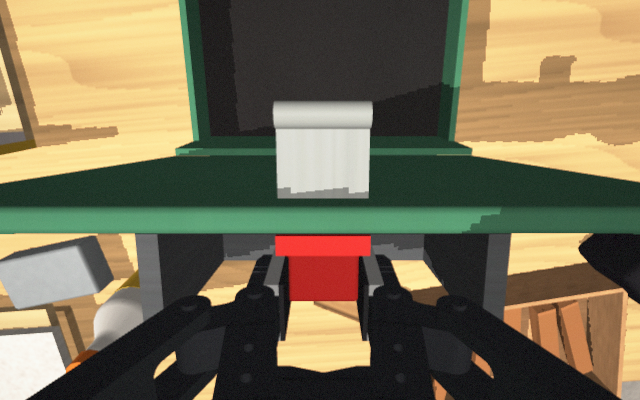

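The gripper has the grip again, with the red block between the pads at (323,270) px. I swing the lid down along the arc.

Call:
apply_moves(claw=[0.2,0.2,0.2,0.2,0.2], linear=[[0,-8,-0.5],[0,-22,-0.5],[0,-40,0.5],[0,-59,4],[0,-77,8.5]], roll=[0,0,0,0,0])

```text
t: 37.68
tool_pos: [0.5482, 0.2342, 0.2768]
eef_rot: [0.736, 0.677, 0.001, 0.002]
contact_force: [6.1, -3.1, -4.6]
grip_width: 0.316
```

Call:
apply_moves(claw=[0.2,0.2,0.2,0.2,0.2], linear=[[0,-17,7],[0,-34,15],[0,-51,25],[0,-66,37.5],[0,-80,51]], roll=[0,0,0,0,0])

```text
t: 38.1
tool_pos: [0.468, 0.2409, 0.2265]
eef_rot: [0.736, 0.677, 0.001, 0.002]
contact_force: [2.4, -4.2, 0.9]
grip_width: 0.317
```

Call:
apply_moves(claw=[0.2,0.2,0.2,0.2,0.2], linear=[[0,-10,12],[0,-18,22],[0,-25,33],[0,-30,43],[0,-35,54]], roll=[0,0,0,0,0])

```text
t: 38.52
tool_pos: [0.4324, 0.2438, 0.1723]
eef_rot: [0.736, 0.677, 0.0, 0.001]
contact_force: [-2.1, -4.0, 4.2]
grip_width: 0.309
```

Run:
```python
from h import *
s=snap('scene','s36'); p,r=pose(); print(p,inv(BOX,p),ctrl.state()['grip_width'],ctrl.state()['contact_force'].round(1))
```

```text
[0.43109781 0.24377357 0.17003914] [-0.0652062  -0.00044841] 0.31126878992380846 [ 1.5 -1.5 -2.7]
```

View pics/s36.png

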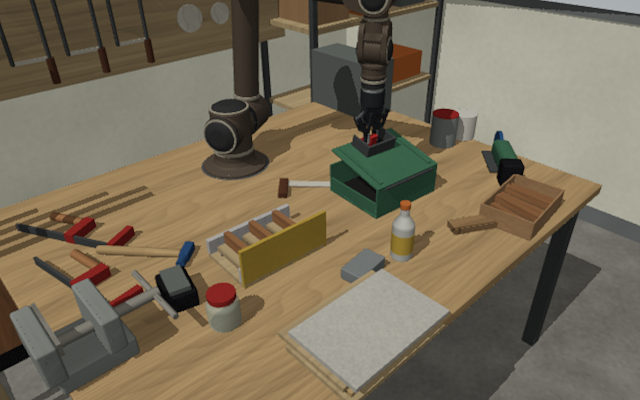

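The lid is down to about 0.18 rad. I release the grip, rise, and press with closed fingers at the free press spot.

Call:
apply_moves(claw=[0.55,0.55,0.55,0.55,0.55], linear=[[0,0,0],[0,0,0],[0,0,-5],[0,0,-25],[0,0,-60]], roll=[0,0,0,0,0])

```text
t: 38.98
tool_pos: [0.4319, 0.2438, 0.2305]
eef_rot: [0.736, 0.677, -0.003, -0.001]
contact_force: [1.2, -0.1, -0.7]
grip_width: 0.544
```

Run:
```python
from h import *
p,r=pose(); print(p,inv(BOX,p),ctrl.state()['grip_width'],ctrl.state()['contact_force'].round(1))
s=snap('wrist','w37'); W=cloud(s)
a=fr(BOX,-.081,.095,.20); print(a, inv(BOX,a))
plan(line(p,a,5),yaw=np.pi/2-.0863)
```

```text
[0.43186092 0.24382424 0.23048497] [-0.06445031 -0.00033216] 0.543859748828179 [ 1.2 -0.1 -0.7]
[0.42358977 0.34022808 0.2       ] [-0.081  0.095]
[[17.5, -5.7, 15.1], [36.5, -8.9, 21.2], [55.6, -12.1, 27.3], [74.7, -15.4, 33.4], [93.8, -18.6, 39.5]] roll [0.001, 0.001, 0.002, 0.003, 0.004]
```

View pics/w37.png

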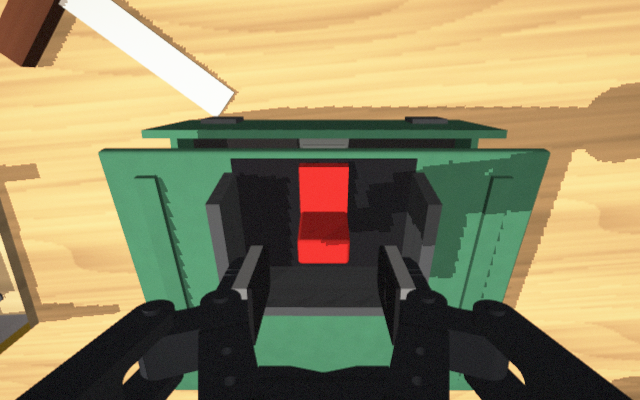

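Call:
apply_moves(claw=[0.3,0,0,0,0], linear=[[18,-4,0],[38,-8,0],[58,-12,0],[78,-16,5],[95,-17,15]], roll=[0,0,0,0,0])

```text
t: 39.45
tool_pos: [0.4246, 0.3425, 0.219]
eef_rot: [0.736, 0.677, 0.002, -0.0]
contact_force: [-0.2, -0.3, 0.8]
grip_width: -0.0
```

Call:
apply_moves(claw=[0,0,0,0,0], linear=[[0,0,12],[0,0,24],[0,0,35],[0,0,45],[0,0,55]], roll=[0,0,0,0,0])

```text
t: 39.87
tool_pos: [0.4241, 0.3404, 0.1613]
eef_rot: [0.736, 0.677, 0.0, -0.0]
contact_force: [0.6, 0.7, 0.3]
grip_width: -0.001
```

Run:
```python
from h import *
p,r=pose(); print(p,inv(BOX,p),ctrl.state()['grip_width'],ctrl.state()['contact_force'].round(1))
```

```text
[0.42405407 0.34041657 0.16133186] [-0.08055367  0.0952278 ] -0.0011705950313182646 [0.6 0.7 0.3]
```

Call:
apply_moves(claw=[0,0,0,0,0], linear=[[0,0,7],[0,0,14],[0,0,20],[0,0,26],[0,0,31]], roll=[0,0,0,0,0])

```text
t: 40.28
tool_pos: [0.4241, 0.3408, 0.1327]
eef_rot: [0.736, 0.677, 0.001, -0.0]
contact_force: [-1.1, 1.7, 1.6]
grip_width: -0.003
```

Call:
apply_moves(claw=[0,0,0,0,0], linear=[[0,0,3],[0,0,5],[0,0,7],[0,0,8],[0,0,9]], roll=[0,0,0,0,0])

```text
t: 40.7
tool_pos: [0.424, 0.3403, 0.1234]
eef_rot: [0.736, 0.677, 0.0, 0.0]
contact_force: [-4.6, -4.3, 16.9]
grip_width: -0.001
```

Call:
apply_moves(claw=[0,0,0,0,0], linear=[[0,0,1],[0,0,2],[0,0,2],[0,0,2],[0,0,2]], roll=[0,0,0,0,0])

```text
t: 41.12
tool_pos: [0.424, 0.3403, 0.1233]
eef_rot: [0.736, 0.677, 0.001, 0.0]
contact_force: [-7.4, -5.4, 22.2]
grip_width: -0.0
```

Run:
```python
from h import *
print(ctrl.state()['contact_force'].round(1),pose()[0])
snap('scene','s38')
```

```text
[-7.4 -5.4 22.2] [0.42399592 0.34032681 0.12332318]
```

View pics/s38.png

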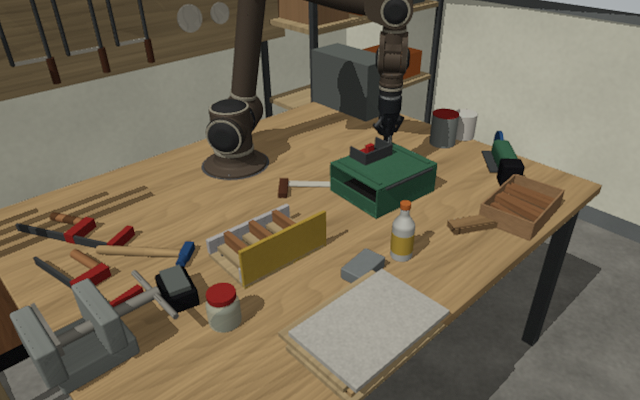

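The lid lies flat and doesn't yield further at 22 N. I rise and check the lid, the paddle and the jig.

Call:
apply_moves(claw=[0,0,0,0,0], linear=[[0,0,-10],[-10,0,-40],[-30,0,-75],[-60,0,-110],[-95,0,-140]], roll=[0,0,0,0,0])

```text
t: 41.58
tool_pos: [0.4167, 0.2521, 0.2562]
eef_rot: [0.735, 0.678, 0.0, 0.0]
contact_force: [0.2, -0.6, -0.5]
grip_width: -0.001
```

Call:
apply_moves(claw=[0,0,0,0,0], linear=[[0,0,0],[0,0,0],[0,0,0],[0,0,0],[0,0,0]], roll=[0,0,0,0,0])

```text
t: 42.0
tool_pos: [0.4162, 0.2527, 0.2528]
eef_rot: [0.735, 0.678, -0.001, -0.0]
contact_force: [0.1, -0.0, 0.4]
grip_width: 0.002
```

Run:
```python
from h import *
s=snap('wrist','w39'); W=cloud(s); px=s['pixels'].astype(int); z=W[...,2]; print(s['st']['tool_pos'])
m=(px[...,0]>100)&(px[...,1]<60)&(z>.136)&(z<.15)&(W[...,0]<.5)
P=W[m]; r=cv2.minAreaRect((P[:,:2]*1000).astype(np.float32)); print('grip',r,np.median(P[:,2]))
g=(px[...,1]>px[...,0]+15)&(abs(z-.104)<.02)
P=W[g]; bx=np.array([inv(BOX,a)[0] for a in P]); q=abs(bx)<.115
print('lid fit slope,z at front',np.polyfit(bx[q],P[q][:,2],1))
s=snap('top','t39'); W=cloud(s); px=s['pixels'].astype(int); jigslats(W)
d0=np.load('/tmp/top0.npz')
for l in ['glue','screw_jar','battery']: 
    for r in ctrl.recognise('top',l)[:2]: print(l,r['xy'],r['conf'])
s=snap('scene','s39'); jigslats(cloud(s))
```

```text
[0.41618959 0.25267703 0.25278616]
grip ((428.88916015625, 244.64312744140625), (27.510848999023438, 15.511771202087402), 85.24583435058594) 0.14142525110002102
lid fit slope,z at front [0.01686335 0.10464798]
jig slat (array([ 480.9, -310.3]), array([ 16.8, 101.7]), -0.013, 162, 0.0621) [ -6.5 -78.9]
jig slat (array([ 484. , -230.4]), array([ 16.3, 102.4]), -0.0243, 154, 0.062) [-6.4  1.1]
jig slat (array([ 485.5, -151. ]), array([ 16. , 105.5]), -0.0125, 157, 0.0622) [-8.  80.5]
glue [294.2, 134.4] 0.55
screw_jar [348.1, 219.6] 0.71
screw_jar [445.6, 174.7] 0.6
battery [452.0, 214.5] 0.61
jig slat (array([ 469.6, -314.6]), array([19.9, 78.5]), -0.0789, 127, 0.0633) [-17.6 -83.6]
jig slat (array([ 471.1, -235.6]), array([19.7, 81.4]), -0.0068, 125, 0.0623) [-19.1  -4.6]
jig slat (array([ 473. , -156.1]), array([21.9, 84.1]), -0.0793, 117, 0.0626) [-20.3  74.9]
```

View pics/w39.png

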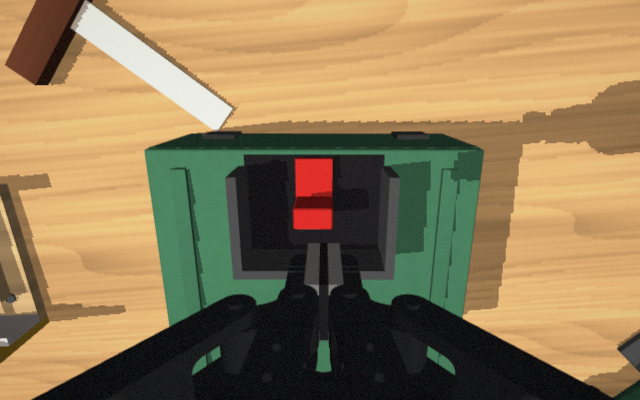

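View pics/t39.png

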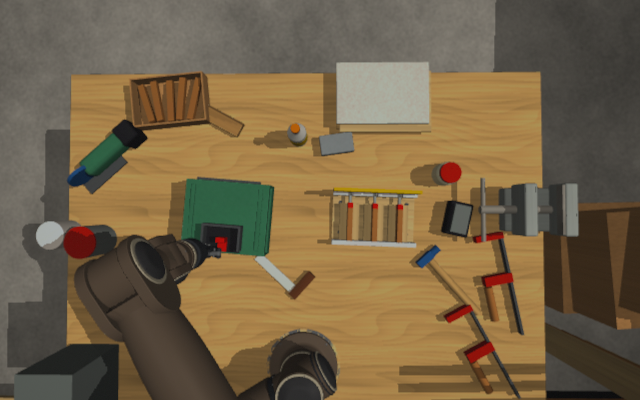

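Run:
```python
from h import *
print(ctrl.hand_in(), ctrl.state()['t'])
```

```text
the job is handed in; nothing more can be done
the job is handed in; nothing more can be done
```

I pulled the paddle, raised the lid to about 1.46–1.5 rad, and fitted all three slats into the jig, one each in bays 2, 1 and 0. Then I closed the lid with the grip, let go, and pressed it down with closed fingertips. The job was handed in at about 42 s of the 208 s allowed; no verdict was reported.

**Slats:** in the last close wrist view the red ends stood within about 2 mm of the home position, sideways error was about 1 mm, and the sprung pins were in their slots. The top camera showed the same after the lid was shut. The scene camera's final slat fits read 10–12 mm off along the slats. I put that down to poor fits: it saw only about 80 mm of each rib, and earlier it ran several mm off the other cameras.

**Third slat:** it moved about 10 mm in the box while I was placing the first one. I measured it again before picking it up.

**Lid and paddle:** the grip came back to within 0.2 mm of where it started, top at 141 mm, and the lid would not go lower at 22 N. I did not pull on the lid to prove the latch caught. A plane fit of the lid gave a slope of 0.017. The fit's front edge came out low, so I think it picked up front-wall pixels, and I trusted the grip position instead.

**Bystanders:** the glue bottle, screw jar and battery pack look unmoved in the top picture. One of the networks' screw-jar detections pointed at the jig, which is a false hit.

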